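# File a slide mailer in the tilt-out bin

### The job

The closed slide mailer lying loose on the bench belongs upright beside the other mailer, in the rack of the clear tilt-out bin. Stand it on one of its narrow ends on the bench and let go of it, so that you can take it again from above by its two broad faces; tip that bin forward to its stop, lower the mailer all the way down into the empty pocket and let go, then push the bin back until it clicks shut. Leave the bin next to it shut, and the counter, the eyepiece and the small tub where they are.

Things in the scene. Friction and masses are not known exactly. Their poses are not given: they have to be found in the camera images.
- mailer: loose slide mailer, a closed off-white plastic box 33 x 84 x 28 mm (x, y, z), 40 to 80 g, lying flat on the bench, z up. Origin at the centre of its underside; shell from x -15 to +17, y -42 to +42, z 0 to 28 mm. Broad faces: the two across its z (33 x 84 mm, 28 mm apart). Narrow ends: those across its y; they are alike and either may be up
- mailer_mid (a point): middle of the loose mailer's shell, axes as the mailer
- mailer_bin (a joint): tilt of the clear bin with the mailer rack: 0 = shut, grows as its top tips towards its handle side, 0.50 = open on its stop. A ball catch acts within the first 0.18 rad: about 8 N at the handle pulls it open, 11 to 13 N pushes it shut, snapping to 0 over the last 0.08 rad. Short of that the front-heavy bin falls open again and rests on its stop (2 N at the handle lifts it)
- bin_pivot (a point): on the pivot axis of the mailer bin at mid-width, 60 mm above the bench. Axes turn with the bin (same for bin_handle and pocket): x to its back, y along the pivot to the left seen from the handle side, z up when shut. Opening turns the bin about -y here, z leaning to the handle side. In these axes the front panel's outer face is at x -38, z -22 to 97, y -53 to 53 mm, the sides 91 mm apart
- mailer_unit: white fixed housing of the mailer bin, 106 x 110 mm, roof 175 mm above the bench, its front edge 12 mm behind the pivot; front to -x, origin under its centre, 8 mm above the bench. The other unit, equal outside, stands 1 mm beside it, left or right
- bin_handle (a point): middle of the mailer bin's handle, a round bar 10 mm thick, 68 mm long along the bin's y, 33 mm clear of the front panel, at x -76, z 82 mm from bin_pivot in the bin's axes (142 mm above the bench when shut, 96 mm on the stop). Free from above
- pocket (a point): centre of the empty pocket's floor, in the bin's axes (8, 20, 8) mm from bin_pivot. Pocket 32 mm (x) by 37 mm (y), 39 mm deep, front and back walls flared above that to 45. It takes the mailer on end, broad faces to front and back, upper 40 mm proud. Finger room: 28 mm in front of it (panel up to 89), free behind it above 45; only 6 mm at its sides, by the other mailer and the bin's side
- spares_bin (a joint): tilt of the other bin, the same outside, with a carton in it and no rack; 0 = shut. To be left shut
- spares_handle (a point): middle of the other bin's handle
- tally_counter: small round hand counter, 52 x 66 x 22 mm, origin at the centre of its underside; leave it alone
- eyepiece_spare: black and white eyepiece, 34 mm wide, 49 mm tall, standing; origin at the centre of its underside; leave it alone
- objective_tub: white tub with a black screw lid, 35 mm wide, 52 mm tall; origin at the centre of its underside; leave it alone

How it is judged:
By the outcome, as a careful person would: the job done as asked, in the order asked, and still so for the second after the job is handed in, with the robot touching nothing.
It also fails if it takes over 67 s, if anything falls off the work surface, if the arm or the gripper's body presses on something with over 40 N, if the wrist force passes 120 N, or if a joint passes its speed limit or range.

### The arm

A 7-joint arm with a two-finger parallel gripper is mounted at the origin on a cart in front of the work surface, level with it; the furniture and walls round the work are solid. World frame = base frame: x ahead of the robot, y to its left, z up, the work surface at z = 0. Lengths are in m, angles in rad, forces in N, time in s.
With the tool pointing down it reaches from about 0.4 to 0.85 m from the base axis. Payload 4.5 kg.
Tool frame: the origin (TCP) lies where the fingers leave the gripper's body, on its centre line; the fingertips stand 64 mm ahead of it and the grasp point (between the pads) lies 45 mm ahead of it; z points along the fingers, y is the line along which they close (so a half turn about z gives the same grasp; the last joint's range is limited). The gripper opens to 88 mm and grips with 3 to 60 N. Pads are 18 mm wide; open, the fingers measure 123 mm over their backs; the gripper's body (75 mm by 187 mm) begins 45 mm behind the grasp point.
Start: joints at [-1.266, 0.689, -0.195, 1.565, 0.157, 0.902, -0.215], TCP at [0.167, 0.602, 0.303] pointing down, gripper open.
Joint ranges: [-3.01, 3.01], [-0.46, 2.08], [-1.47, 1.51], [0.13, 2.56], [-1, 4.14], [0.04, 2.09], [-2.66, 2.66]. Speed limits (rad/s): [2.57, 2.57, 3.14, 3.14, 3.14, 3.14, 3.14].

### API

Orientations are given as a unit quaternion [x, y, z, w].
In Python, from plant import r gives the robot as it stands.
- The arm moves only by the tool play_rows, never from a script. Its arguments are lists of equal length, an entry for each row: "translation": the shift along the tool's x, y, z in m, a list of three; "delta_rot": the turn, a rotation vector about the tool's x, y, z in degrees, a list of three; "grip": the opening, from -1 (shut) to 1 (fully open). In form: {"translation": [[x, y, z], ...], "delta_rot": [[rx, ry, rz], ...], "grip": [grip, ...]}. A call has 1 to 20 rows; each row shifts and turns the commanded pose from where the row before left it, along the tool's axes as they then stand; what a row does not reach is not made up. A row lasts 1/8 s, in which the tool goes at most 62.5 mm and 10.7 degrees, less where a joint would pass 70% of its speed; a pose out of reach is approached as far as the arm can. A call with a gripper value outside its range is refused whole. The fingers move at their own pace and stop on an object; "squeeze" is the grip in N (left out, the last holds). Time passes only in rows, so rows that do not move let the fingers close. It gives the time, the measured TCP pose, the force, the opening and the grip force at its end, in the units of the state.
- r.get_state(): the state, without advancing time (a new reading comes with each control period).
- r.snapshot(name): name is "side" or "top" or "wrist"; returns the picture (480x640x3 uint8, blue, green, red); there is no depth.
- r.get_calibration(name): a dict with "intrinsics" (3x3 intrinsics, pixels), "eye" and "rotation" of the camera in the world. Camera axes: x right, y up, looking along -z (the intrinsics and any distortion apply to the point x, -y, -z); pixel columns grow to the right and rows downward; lengths in m; the calibration is good to about 2 mm. The wrist camera is an equidistant fisheye: a pixel r from the principal point sees the ray r / f radians off the axis. A picture is of the moment at which its call begins: read the wrist's pose just before it. get_calibration takes no time and is no camera call; for the wrist camera it gives the pose at the moment of the call.
- r.finish_job(): hands the job in; it is judged then, once.
Trained networks look in the newest picture that a camera, given by its name, has taken for a name from the list of things; names that differ only in an ending like _2 or _b are one class to them, and where a whole thing is asked for, a point or a joint stands for the part that bears it (a point fixed in the world has none). Each returns a list of dicts, best first, with "confidence" (0 to 1); they miss things now and then, are a little off and sometimes report something else, mostly with a low value. They report only what shows in the picture. A call takes as long as a camera call.
- r.look_for(camera, target): "point" ([x, y, z] in m, in world coordinates, good to about 4 mm: the middle of the surface that is visible of it).
- r.silhouettes(camera, target): "pixels" (480x640 bool, what is visible of it).
The state is a dict: "clock": time; "q": joint angles; "qd": joint speeds; "joint_torque": joint torques, N m; "tool_pos": TCP position; "eef_rot": TCP orientation; "contact_force": force on the tool from outside, world axes, zero at the start; "moment": the same for the moment, N m; "opening": opening from 0.0 (shut) to 1.0 (fully open); "finger_force": force on a finger pad.
Only numpy, scipy, OpenCV 4.12 (cv2) and the standard library are available. Lean on these libraries where they do the work, as an engineer would, in place of code of your own. Each camera call takes 0.05 s, during which the arm holds its last target. There are 200 camera calls.

## Working session

There is one attempt and no reset: what is moved stays moved. The work goes in short steps, Python scripts to look and compute and a tool call to move; the robot and the scene stay as the last step left them, time stands still between calls to the robot, and variables do not carry over. Pictures are saved under pics/ and viewed, at most 10 in all, crops included, and the job is handed in when it is done.

Besides the shell and the picture viewer there is one more tool, called after "Request:" as name(argument=value, ...) on one line, values as JSON. play_rows: Moves the arm, as the interface text tells. Its arguments: {"type":"object","properties":{"translation":{"type":"array","items":{"type":"array","items":{"type":"number"}}},"delta_rot":{"type":"array","items":{"type":"array","items":{"type":"number"}}},"grip":{"type":"array","items":{"type":"number"}},"squeeze":{"type":"number"}},"required":["translation","delta_rot","grip"]}

```bash
ls; mkdir -p pics; cat > h.py <<'E'
import numpy as np, cv2
from scipy.spatial.transform import Rotation as R
from plant import r
def cal(n):
    c=r.get_calibration(n); return np.array(c["intrinsics"]),np.array(c["eye"]),np.array(c["rotation"]),c
def proj(n,P):
    K,e,Rm,_=cal(n); p=(np.atleast_2d(P)-e)@Rm; p=p*[1,-1,-1]
    q=p@K.T; return q[:,:2]/q[:,2:]
def ray(n,uv):
    K,e,Rm,_=cal(n); uv=np.atleast_2d(uv); d=np.c_[uv,np.ones(len(uv))]@np.linalg.inv(K).T
    return e,(d*[1,-1,-1])@Rm.T
def atz(n,uv,z):
    e,d=ray(n,uv); return e+d*((z-e[2])/d[:,2])[:,None]
E
python3 - <<'E'
from h import *
for n in("side","top"):
    im=r.snapshot(n); cv2.imwrite(f"pics/{n}0.png",im)
    K,e,Rm,c=cal(n); print(n,c)
    for t in("mailer","mailer_mid","mailer_bin","bin_handle","pocket","spares_handle","mailer_unit","tally_counter","eyepiece_spare","objective_tub"):
        print(t,[(np.round(d["point"],3).tolist(),round(d["confidence"],2)) for d in r.look_for(n,t)[:3]])
print(r.get_state())
E
```

```text
pics
side {'intrinsics': array([[445.46625706,   0.        , 323.43747984],
       [  0.        , 445.46625706, 246.87016189],
       [  0.        ,   0.        ,   1.        ]]), 'eye': array([ 0.45569223, -1.09110361,  0.54221938]), 'rotation': array([ 0.49373509, -0.01614198, -0.0447246 ,  0.86831147])}
mailer [([0.434, -0.294, 0.028], 0.6)]
mailer_mid [([0.436, -0.296, 0.028], 0.7)]
mailer_bin [([0.588, -0.243, 0.143], 0.58)]
bin_handle [([0.579, -0.242, 0.147], 0.67)]
pocket [([0.586, -0.24, 0.146], 0.92)]
spares_handle [([0.575, -0.355, 0.137], 0.89)]
mailer_unit [([0.622, -0.25, 0.155], 0.57)]
tally_counter [([0.597, -0.515, 0.02], 0.58)]
eyepiece_spare [([0.472, -0.468, 0.026], 0.94)]
objective_tub [([0.539, -0.489, 0.04], 0.7)]
top {'intrinsics': array([[490.97414966,   0.        , 317.3668438 ],
       [  0.        , 490.97414966, 246.26869178],
       [  0.        ,   0.        ,   1.        ]]), 'eye': array([ 0.39123533, -0.36886348,  0.948616  ]), 'rotation': array([ 0.06012361, -0.0435313 , -0.70434742,  0.7059638 ])}
mailer [([0.438, -0.279, 0.028], 0.84)]
mailer_mid 
[... 431 characters left out ...]
k': 1.1, 'q': array([-1.26622457,  0.68908625, -0.19456264,  1.56530472,  0.15731028,
        0.90251317, -0.21508394]), 'qd': array([-0.00025021, -0.00043369, -0.00067116,  0.00020143,  0.00105823,
       -0.00113162, -0.00076418]), 'joint_torque': array([-1.62405349e-04, -5.27496564e+01, -1.26672450e+00, -1.53748995e+01,
       -5.18128462e-02, -6.56676493e-04,  2.09166768e-05]), 'tool_pos': array([0.167173  , 0.60224211, 0.3027491 ]), 'eef_rot': array([1.34964468e-01, 9.90850438e-01, 3.44521700e-05, 1.67270991e-05]), 'contact_force': array([-0.62245629, -0.84475246, -0.22600694]), 'moment': array([ 0.05064597, -0.03582567, -0.00673764]), 'finger_force': 0.0, 'opening': 1.0028659628314949}
```

View pics/side0.png

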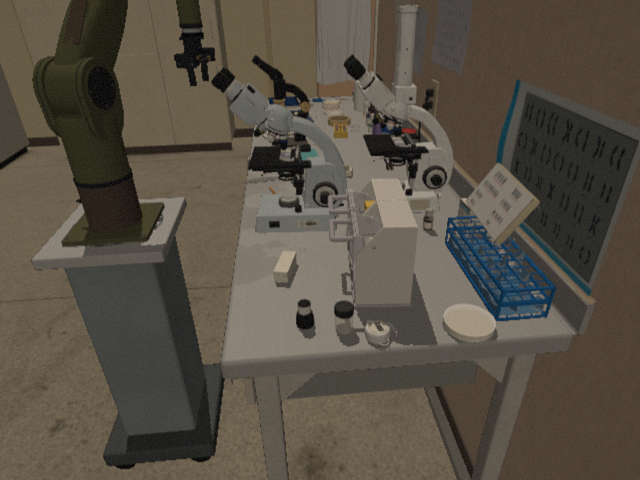

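View pics/top0.png

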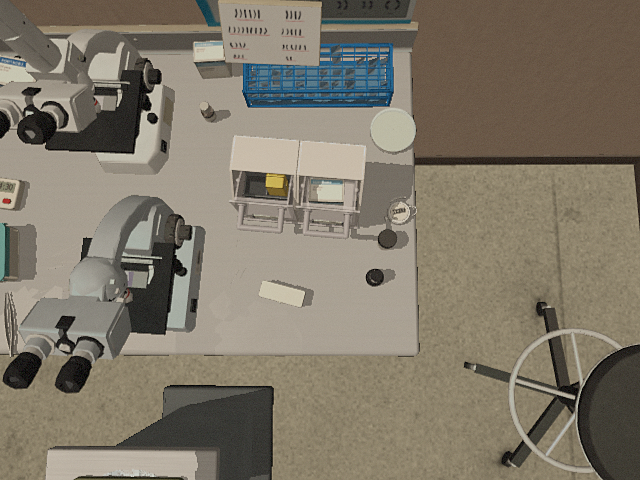

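```bash
sed -i 's/np.array(c\["rotation"\]),c/R.from_quat(c["rotation"]).as_matrix(),c/' h.py
python3 - <<'E'
from h import *
im=r.snapshot("top")
cv2.imwrite("pics/topc.png",cv2.resize(im[120:320,190:430],None,fx=3.3,fy=3,interpolation=cv2.INTER_CUBIC)[:600,:800])
def m(n,t,k=0):
    s=r.silhouettes(n,t)
    return [(x["pixels"],round(x["confidence"],2)) for x in s[:2]]
for n in("top","side"):
  if n=="side": r.snapshot("side")
  for t in("mailer","mailer_unit","mailer_bin","spares_bin"):
    for p,c in m(n,t):
        ys,xs=np.nonzero(p); rect=cv2.minAreaRect(np.c_[xs,ys].astype(np.float32))
        print(n,t,c,len(xs),xs.min(),xs.max(),ys.min(),ys.max())
        if t=="mailer":
            B=cv2.boxPoints(rect); print(np.round(B,1).tolist())
            ct=max(cv2.findContours(p.astype(np.uint8),0,2)[0],key=len)
            print(cv2.approxPolyDP(ct,2,True)[:,0].tolist())
            np.save(f"m_{n}.npy",p)
# predicted roof/handle projections guesses
print(proj("top",[[.437,-.285,.028],[.586,-.251,.142]]),proj("side",[[.437,-.285,.028]]))
E
```

```text
top mailer 0.66 775 259 305 280 306
[[257.5, 296.8999938964844], [261.8999938964844, 279.5], [305.8999938964844, 290.5], [301.5, 307.8999938964844]]
[[262, 281], [260, 296], [296, 306], [302, 305], [305, 293]]
top mailer_unit 0.63 5757 230 299 135 232
top mailer_bin 0.93 3062 231 296 171 232
top spares_bin 0.79 3078 296 359 176 239
top spares_bin 0.64 236 367 383 269 285
side mailer 0.89 553 273 295 250 282
[[269.1000061035156, 278.70001220703125], [282.20001220703125, 245.89999389648438], [299.70001220703125, 252.89999389648438], [286.6000061035156, 285.6000061035156]]
[[295, 251], [282, 251], [273, 269], [275, 281], [288, 281], [295, 264]]
side mailer_unit 0.97 1587 328 405 178 249
side mailer_unit 0.73 596 334 353 300 334
side mailer_bin 0.59 790 328 375 189 245
side spares_bin 0.64 1188 329 381 211 283
side spares_bin 0.24 1590 328 405 178 250
[[284.10485441 293.96238334]
 [259.1398019  201.96687992]] [[283.29892228 262.28529291]]
```

View pics/topc.png

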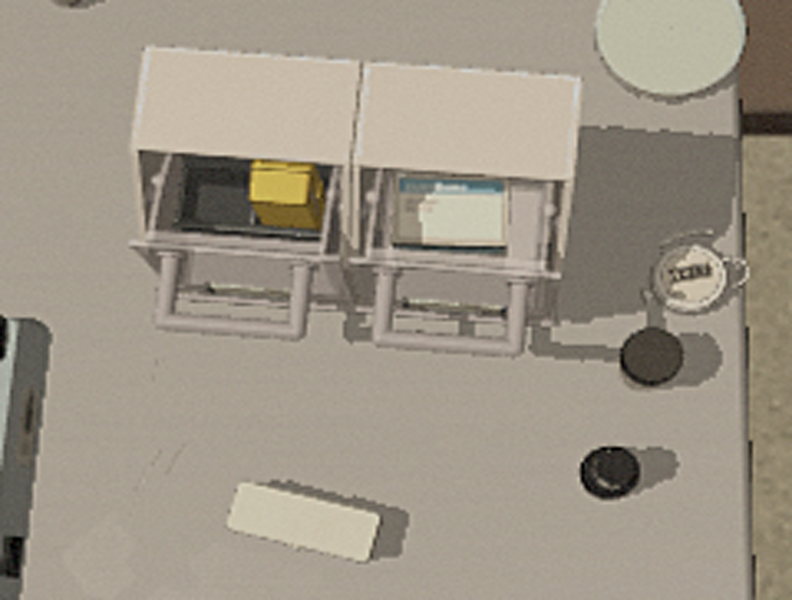

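```bash
python3 - <<'E'
from h import *
from scipy.optimize import minimize
import itertools
masks={n:np.load(f"m_{n}.npy").astype(np.uint8) for n in("top","side")}
def box(p):
    x,y,a=p; c,s=np.cos(a),np.sin(a)
    return np.array([[x+c*u-s*v,y+s*u+c*v,z] for u in(-.016,.0165) for v in(-.042,.042) for z in(0,.028)])
def cost(p,ns=("top","side"),det=0):
    o=[]
    for n in ns:
        h=cv2.convexHull(np.float32(proj(n,box(p))))
        m=np.zeros((480,640),np.uint8); cv2.fillConvexPoly(m,np.int32(np.round(h*16)),1,shift=4)
        o.append(1-(m&masks[n]).sum()/(m|masks[n]).sum())
    return o if det else sum(o)
for ns in(("top",),("side",),("top","side")):
    best=min((minimize(cost,[.437,-.287,a],args=(ns,),method="Nelder-Mead",options=dict(initial_simplex=[[.437,-.287,a],[.447,-.287,a],[.437,-.277,a],[.437,-.287,a+.2]])) for a in(-.4,-.2,0,.2,.4)),key=lambda b:b.fun)
    print(ns,np.round(best.x,4),cost(best.x,det=1))
cr=lambda *a:np.array([[190+u/3.3,120+v/3] for u,v in a])
print("roof",np.round(atz("top",cr((148,47),(360,62),(355,165),(133,150),(580,77),(572,182)),.175),4))
print("handle",np.round(atz("top",cr((160,322),(303,332),(377,340),(522,350)),.142),4))
print("scope edge",atz("top",[[205,225],[200,330]],0.03))
st=r.get_state();q=st["q"];Rt=R.from_quat(st["eef_rot"])
for s in itertools.product((1,-1),repeat=2):
  for p in itertools.product((1,-1),repeat=3):
    M=R.identity()
    sg=[s[0],p[0],s[1],p[1],s[1],p[2],s[1]]
    for ax,a,g in zip("zyzyzyz",q,sg): M=M*R.from_euler(ax,g*a)
    F=(M.inv()*Rt).as_matrix()
    if np.abs(np.abs(F).max(0)-1).max()<.01: print(sg,np.round(F,2).tolist())
E
```

```text
('top',) [ 0.4374 -0.2799 -0.2587] [np.float64(0.08716136631330973), np.float64(0.15514592933947768)]
('side',) [ 0.439  -0.2753 -0.1895] [np.float64(0.17333333333333334), np.float64(0.09508196721311479)]
('top', 'side') [ 0.4384 -0.2785 -0.2132] [np.float64(0.1031286210892236), np.float64(0.11519999999999997)]
roof [[ 0.6905 -0.2131  0.175 ]
 [ 0.6814 -0.3196  0.175 ]
 [ 0.623  -0.3177  0.175 ]
 [ 0.6317 -0.2073  0.175 ]
 [ 0.6723 -0.4291  0.175 ]
 [ 0.6132 -0.4246  0.175 ]]
handle [[ 0.5425 -0.2172  0.142 ]
 [ 0.5368 -0.2901  0.142 ]
 [ 0.5323 -0.3276  0.142 ]
 [ 0.5266 -0.4009  0.142 ]]
scope edge [[ 0.56803267 -0.1316325   0.03      ]
 [ 0.36982178 -0.12976749  0.03      ]]
[-1, 1, 1, 1, 1, 1, 1] [[0.07, -1.0, -0.0], [1.0, 0.07, -0.0], [0.0, 0.0, 1.0]]
[-1, -1, 1, -1, 1, -1, 1] [[0.07, -1.0, -0.0], [1.0, 0.07, 0.0], [0.0, -0.0, 1.0]]
[-1, 1, -1, 1, -1, 1, -1] [[-0.0, -1.0, 0.0], [1.0, -0.0, -0.0], [0.0, 0.0, 1.0]]
[-1, -1, -1, -1, -1, -1, -1] [[-0.0, -1.0, -0.0], [1.0, 0.0, -0.0], [0.0, -0.0, 1.0]]
```

Request:
play_rows(translation=[[0, 0, -0.05], [0, 0, -0.05], [0, 0, -0.05], [0, 0, -0.05], [0, 0, -0.05], [0, 0, -0.05], [0, 0, 0]], delta_rot=[[0, 0, 0], [0, 0, 0], [0, 0, 0], [0, 0, 0], [0, 0, 0], [0, 0, 0], [0, 0, 0]], grip=[1, 1, 1, 1, 1, 1, 1], squeeze=20)

```text
clock: 2.48
tool_pos: [0.1671, 0.6029, 0.607]
eef_rot: [0.135, 0.991, 0.005, 0.0]
contact_force: [0.4, -0.7, -0.4]
opening: 1.001
finger_force: 0.0
```

```bash
cat >> h.py <<'E'
SG=[-1,1,-1,1,-1,1,-1]
def fk(q,L):   # L: d1,L1,L2,L3
    M=R.identity(); p=np.array([0,0,L[0]])
    for i,(ax,a,g) in enumerate(zip("zyzyzyz",q,SG)):
        M=M*R.from_euler(ax,g*a)
        if i==2: p=p+M.apply([0,0,L[1]])
        if i==4: p=p+M.apply([0,0,L[2]])
    return p+M.apply([0,0,L[3]]), M*R.from_euler("z",np.pi/2)
E
python3 - <<'E'
from h import *
s=r.get_state(); print(s["clock"],s["q"].round(4).tolist(),s["tool_pos"].round(4),s["eef_rot"].round(3))
qs=[([-1.26622457,0.68908625,-0.19456264,1.56530472,0.15731028,0.90251317,-0.21508394],[.167173,.60224211,.3027491]),(s["q"],s["tool_pos"])]
from scipy.optimize import least_squares
f=lambda L:np.concatenate([fk(q,L)[0]-p for q,p in qs])
z=least_squares(f,[.3,.4,.4,.2]);print(z.x,z.fun.round(4))
for uv,y in(((220,75),.15),((215,70),.1),((350,60),.1),((255,60),.4)):
    e,d=ray("side",uv); print((e+d*((y-e[1])/d[:,1])[:,None]).round(3))
E
```

```text
2.475 [-1.2852, 0.5202, -0.1958, 0.9541, 0.0977, 1.6659, -0.1457] [0.1671 0.6029 0.607 ] [0.135 0.991 0.005 0.   ]
[1.9143654  0.65102723 0.28501009 1.91975673] [-0.0305  0.0161  0.0178 -0.0377  0.0063 -0.0178]
[[0.3   0.15  0.338]]
[[0.295 0.1   0.358]]
[[0.632 0.1   0.371]]
[[0.38  0.4   0.337]]
```

Request:
play_rows(translation=[[-0.044, -0.035, 0], [-0.044, -0.035, 0], [-0.044, -0.035, 0], [-0.044, -0.035, 0], [-0.044, -0.035, 0], [-0.044, -0.035, 0], [-0.044, -0.035, 0], [-0.044, -0.035, 0], [-0.044, -0.035, 0], [-0.044, -0.035, 0], [0, 0, 0], [0, 0, 0], [0, 0, 0], [0, 0, 0], [0, 0, 0]], delta_rot=[[0, 0, 0], [0, 0, 0], [0, 0, 0], [0, 0, 0], [0, 0, 0], [0, 0, 0], [0, 0, 0], [0, 0, 0], [0, 0, 0], [0, 0, 0], [0, 0, 10], [0, 0, 10], [0, 0, 10], [0, 0, 10], [0, 0, 10]], grip=[1, 1, 1, 1, 1, 1, 1, 1, 1, 1, 1, 1, 1, 1, 1])

```text
clock: 4.35
tool_pos: [0.4971, 0.1471, 0.6013]
eef_rot: [0.544, 0.839, -0.001, -0.001]
contact_force: [0.7, 0.4, -0.2]
opening: 0.996
finger_force: 0.0
```

```bash
cat >> h.py <<'E'
def go(target,Rt=None,n=1):
    "print per-row translation (tool axes) and total rotvec deg to a target pose"
    s=r.get_state(); R0=R.from_quat(s["eef_rot"]); d=R0.inv().apply(np.array(target)-s["tool_pos"])
    print("tr",d.round(4),"per row",(d/n).round(4))
    if Rt is not None: print("rot",np.degrees((R0.inv()*Rt).as_rotvec()).round(2))
def st():
    s=r.get_state(); print(s["clock"],s["q"].round(4).tolist(),s["tool_pos"].round(4).tolist(),s["eef_rot"].round(4).tolist(),s["opening"].round(3) if hasattr(s["opening"],'round') else s["opening"])
    open("log.txt","a").write(repr((s["q"].tolist(),list(s["tool_pos"]),list(s["eef_rot"])))+"\n"); return s
def down(yawy):  # tool down with tool y at world angle yawy
    y=np.array([np.cos(yawy),np.sin(yawy),0]); z=np.array([0,0,-1.]); return R.from_matrix(np.c_[np.cross(y,z),y,z])
E
python3 - <<'E'
from h import *
s=st(); go([.45,-.29,.4],down(-.25),9)
E
```

```text
4.35 [-0.4759, 0.3132, 0.1543, 1.3214, -0.0475, 1.5131, 0.0953] [0.4971, 0.1471, 0.6013] [0.5436, 0.8393, -0.001, -0.0008] 0.9958234366215344
tr [-0.3797 -0.2213  0.2018] per row [-0.0422 -0.0246  0.0224]
rot [-0.15  0.04 38.47]
```

Request:
play_rows(translation=[[-0.042, -0.0245, 0], [-0.042, -0.0245, 0], [-0.042, -0.0245, 0], [-0.042, -0.0245, 0], [-0.042, -0.0245, 0], [-0.042, -0.0245, 0], [-0.042, -0.0245, 0], [-0.042, -0.0245, 0.05], [-0.042, -0.0245, 0.05], [0, 0, 0.05], [0, 0, 0.05], [0, 0, 0], [0, 0, 0], [0, 0, 0]], delta_rot=[[0, 0, 0], [0, 0, 0], [0, 0, 0], [0, 0, 0], [0, 0, 0], [0, 0, 0], [0, 0, 0], [0, 0, 0], [0, 0, 0], [0, 0, 9.6], [0, 0, 9.6], [0, 0, 9.6], [0, 0, 9.6], [0, 0, 0]], grip=[1, 1, 1, 1, 1, 1, 1, 1, 1, 1, 1, 1, 1, 1])

```text
clock: 6.1
tool_pos: [0.4539, -0.2776, 0.412]
eef_rot: [0.787, 0.617, -0.001, -0.001]
contact_force: [0.6, 0.4, -0.1]
opening: 0.997
finger_force: 0.0
```

```bash
python3 - <<'E'
from h import *
s=st(); 
im=r.snapshot("wrist"); cv2.imwrite("pics/w0.png",im)
d=r.look_for("wrist","mailer"); print([(x["point"],x["confidence"]) for x in d])
K,e,Rm,c=cal("wrist"); print(c)
m=r.silhouettes("wrist","mailer")
if m:
    p=m[0]["pixels"]; np.save("mw.npy",p); ys,xs=np.nonzero(p); print(m[0]["confidence"],len(xs),cv2.minAreaRect(np.c_[xs,ys].astype(np.float32)))
E
```

```text
6.1 [0.1626, 0.4728, 0.4796, 1.7086, -0.2477, 1.0233, 0.4863] [0.4539, -0.2776, 0.412] [0.7871, 0.6168, -0.0007, -0.001] 0.9972901416613286
[([0.4348, -0.2765, 0.0281], 0.62)]
{'intrinsics': array([[371.64829954,   0.        , 323.45006265],
       [  0.        , 371.64829954, 246.16716549],
       [  0.        ,   0.        ,   1.        ]]), 'eye': array([ 0.4720026 , -0.20408179,  0.49500289]), 'rotation': array([-0.14483017,  0.01788414, -0.11779631,  0.98225679])}
0.65 1699 ((312.3538818359375, 198.9285125732422), (26.69765281677246, 66.32378387451172), 1.301952600479126)
```

View pics/w0.png

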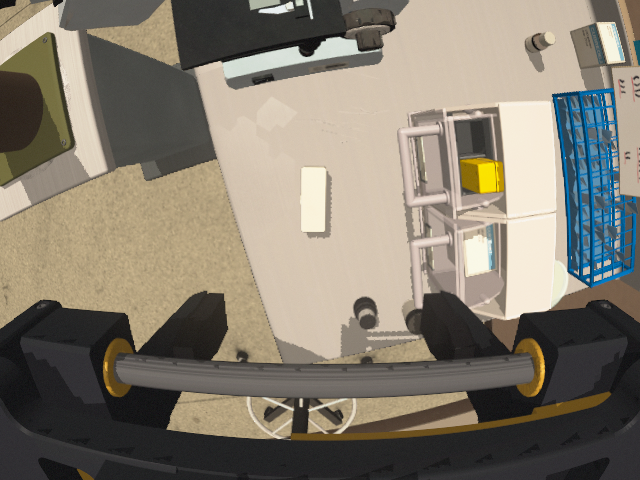

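```bash
cat >> h.py <<'E'
def projw(P):
    K,e,Rm,_=cal("wrist"); p=((np.atleast_2d(P)-e)@Rm)*[1,-1,-1]
    rho=np.hypot(p[:,0],p[:,1]); th=np.arctan2(rho,p[:,2]); return p[:,:2]/rho[:,None]*th[:,None]*K[0,0]+K[:2,2]
def rayw(uv,z):
    K,e,Rm,_=cal("wrist"); d=np.atleast_2d(uv)-K[:2,2]; rr=np.hypot(*d.T); th=rr/K[0,0]
    v=(np.c_[d/rr[:,None]*np.sin(th)[:,None],np.cos(th)]*[1,-1,-1])@Rm.T
    return e+v*((z-e[2])/v[:,2])[:,None]
E
python3 - <<'E'
from h import *
from scipy.optimize import minimize,least_squares
M={n:np.load(f"m_{n}.npy").astype(np.uint8) for n in("top","side")}; M["w"]=np.load("mw.npy").astype(np.uint8)
def box(p):
    x,y,a=p; c,s=np.cos(a),np.sin(a)
    return np.array([[x+c*u-s*v,y+s*u+c*v,z] for u in(-.016,.016) for v in(-.042,.042) for z in(0,.028)])
def cost(p,ns):
    o=0
    for n in ns:
        h=cv2.convexHull(np.float32(projw(box(p)) if n=="w" else proj(n,box(p))))
        m=np.zeros((480,640),np.uint8); cv2.fillConvexPoly(m,np.int32(np.round(h*16)),1,shift=4)
        o+=1-(m&M[n]).sum()/(m|M[n]).sum()
    return o
for ns in("w",),("w","top","side"):
    b=min((minimize(cost,[.437,-.28,a],args=(ns,),method="Nelder-Mead",options=dict(initial_simplex=[[.437,-.28,a],[.447,-.28,a],[.437,-.27,a],[.437,-.28,a+.1]])) for a in(-.3,-.2,-.1)),key=lambda b:b.fun); print(ns,b.x.round(4),b.fun)
print(rayw([(302,169),(325,166),(326,231),(303,232)],.028).round(4))
print("roof",rayw([(557,101),(501,102),(508,214)],.175).round(4),"handle",rayw([(402,134),(410,200)],.142).round(4))
D=[eval(l) for l in open("log.txt")]
D+=[([-1.26622457,0.68908625,-0.19456264,1.56530472,0.15731028,0.90251317,-0.21508394],[.167173,.60224211,.3027491],[1.34964468e-01,9.90850438e-01,3.4e-5,1.7e-5]),([-1.2852,.5202,-.1958,.9541,.0977,1.6659,-.1457],[.1671,.6029,.607],[.135,.991,.005,0])]
# product of exponentials: known axes dirs, unknown points
ax=np.array([[0,0,-1],[0,1,0],[0,0,-1],[0,1,0],[0,0,-1],[0,1,0],[0,0,-1]],float)
def poe(q,v):
    M=R.identity();p=np.zeros(3)
    offs=np.array([[v[6],0,v[0]],[v[4],0,v[1]],[v[5],0,v[2]],[0,0,v[3]]])
    p=offs[0].copy()
    for i in range(7):
        M=M*R.from_rotvec(ax[i]*q[i])
        if i==2:p=p+M.apply(offs[1])
        if i==3:p=p+M.apply([v[7],0,0])
        if i==4:p=p+M.apply(offs[2])
        if i==6:p=p+M.apply(offs[3])
    return p
for mask in ([0,1,2,3],[0,1,2,3,6],[0,1,2,3,4,7],[0,1,2,3,4,5,6,7]):
    def f(x):
        v=np.zeros(8); v[mask]=x; return np.concatenate([np.concatenate([poe(q,v)-p for q,p,_ in D]),.001*(x-np.array([.3,.4,.4,.2,0,0,0,0])[:len(x)])])
    z=least_squares(f,np.array([.3,.4,.4,.2,0,0,0,0])[:len(mask)]); print(mask,z.x.round(4),np.abs(z.fun).max().round(4),[ (fk(q,[0,0,0,0])[1].inv()*R.from_quat(o)).magnitude().round(3) for q,_,o in D])
E
```

```text
('w',) [ 0.4395 -0.2786 -0.2385] 0.02985074626865669
('w', 'top', 'side') [ 0.4394 -0.2786 -0.2411] 0.2508402029591551
[[ 0.4363 -0.2364  0.028 ]
 [ 0.4652 -0.2397  0.028 ]
 [ 0.4465 -0.3218  0.028 ]
 [ 0.4172 -0.316   0.028 ]]
roof [[ 0.7038 -0.2088  0.175 ]
 [ 0.6387 -0.203   0.175 ]
 [ 0.6283 -0.3086  0.175 ]] handle [[ 0.5455 -0.2172  0.142 ]
 [ 0.5401 -0.2818  0.142 ]]Traceback (most recent call last):
  File "<stdin>", line 36, in <module>
AttributeError: 'float' object has no attribute 'round'
```

```bash
cat > kin.py <<'E'
from h import *
from scipy.optimize import least_squares
D=[eval(l) for l in open("log.txt")]
D+=[([-1.26622457,0.68908625,-0.19456264,1.56530472,0.15731028,0.90251317,-0.21508394],[.167173,.60224211,.3027491],[1.34964468e-01,9.90850438e-01,3.4e-5,1.7e-5]),([-1.2852,.5202,-.1958,.9541,.0977,1.6659,-.1457],[.1671,.6029,.607],[.135,.991,.005,0])]
ax=np.array([[0,0,-1],[0,1,0],[0,0,-1],[0,1,0],[0,0,-1],[0,1,0],[0,0,-1]],float)
def poe(q,v):
    M=R.identity(); p=np.array([v[6],0,v[0]])
    for i in range(7):
        M=M*R.from_rotvec(ax[i]*q[i])
        o={2:[v[4],0,v[1]],3:[v[7],0,0],4:[v[5],0,v[2]],6:[0,0,v[3]]}.get(i)
        if o: p=p+M.apply(o)
    return p,M*R.from_euler("z",np.pi/2)
def fit(mask):
    x0=np.array([.3,.4,.4,.2,0,0,0,0])
    def vv(x): v=np.zeros(8); v[mask]=x; return v
    f=lambda x:np.concatenate([np.concatenate([poe(q,vv(x))[0]-p for q,p,_ in D]),.001*(x-x0[mask])])
    z=least_squares(f,x0[mask]); return vv(z.x),np.abs(z.fun).max()
if __name__=="__main__":
    for m in ([0,1,2,3],[0,1,2,3,6],[0,1,2,3,4,7],[0,1,2,3,4,5,6,7]): v,e=fit(m); print(m,v.round(4),round(float(e),4))
    print([round(float((poe(q,v)[1].inv()*R.from_quat(o)).magnitude()),4) for q,_,o in D])
E
python3 kin.py
```

```text
[0, 1, 2, 3] [0.3373 0.55   0.3522 0.2386 0.     0.     0.     0.    ] 0.0469
[0, 1, 2, 3, 6] [2.8931 0.5007 0.3534 2.7511 0.     0.     0.0371 0.    ] 0.042
[0, 1, 2, 3, 4, 7] [ 2.5946  0.4911  0.3387  2.473   0.0289  0.      0.     -0.0422] 0.0493
[0, 1, 2, 3, 4, 5, 6, 7] [ 3.95    0.6457  0.3414  4.0024 -0.0945 -0.4547  0.0855  0.4355] 0.0147
[0.0, 0.0, 0.0, 0.0009]
```

```bash
python3 - <<'E'
from h import *
Rt=down(-.24)*R.from_euler("y",15,degrees=True)
g=np.array([.4366,-.290,.024]); z=Rt.apply([0,0,1]); print(z)
go(g-.045*z-.1*z,Rt); 
E
```

```text
[ 0.06152197  0.25140077 -0.96592583]
tr [-0.0536 -0.0141  0.2487] per row [-0.0536 -0.0141  0.2487]
rot [-0.03 14.98 -0.03]
```

Request:
play_rows(translation=[[-0.0107, -0.0028, 0.05], [-0.0107, -0.0028, 0.05], [-0.0107, -0.0028, 0.05], [-0.0107, -0.0028, 0.05], [-0.0107, -0.0028, 0.0487], [0, 0, 0], [0, 0, 0], [0, 0, 0], [0, 0, 0]], delta_rot=[[0, 0, 0], [0, 0, 0], [0, 0, 0], [0, 0, 0], [0, 0, 0], [0, 7.5, 0], [0, 7.5, 0], [0, 0, 0], [0, 0, 0]], grip=[0.7, 0.7, 0.7, 0.7, 0.7, 0.7, 0.7, 0.7, 0.7])

```text
clock: 7.38
tool_pos: [0.4283, -0.3259, 0.1645]
eef_rot: [0.78, 0.612, 0.102, -0.08]
contact_force: [0.5, 0.8, -0.1]
opening: 0.85
finger_force: 0.0
```

```bash
python3 - <<'E'
from h import *
st()
Rt=down(-.24)*R.from_euler("y",15,degrees=True)
g=np.array([.4366,-.290,.024]); z=Rt.apply([0,0,1])
go(g-.045*z,Rt); 
E
python3 kin.py
```

```text
7.375 [0.6404, 0.8317, 0.066, 1.8603, -0.4981, 0.626, 0.8778] [0.4283, -0.3259, 0.1645] [0.7804, 0.6116, 0.1025, -0.0801] 0.8500438633305498
tr [-0.0007 -0.0006  0.1002] per row [-0.0007 -0.0006  0.1002]
rot [ 0.04  0.06 -0.07]
[0, 1, 2, 3] [0.1971 0.5393 0.3553 0.0863 0.     0.     0.     0.    ] 0.0488
[0, 1, 2, 3, 6] [0.1649 0.4974 0.3598 0.0171 0.     0.     0.0305 0.    ] 0.0382
[0, 1, 2, 3, 4, 7] [2.071e-01 5.321e-01 3.470e-01 8.630e-02 1.370e-02 0.000e+00 0.000e+00
 4.000e-04] 0.0501
[0, 1, 2, 3, 4, 5, 6, 7] [ 0.6014  0.7191  0.3454  0.6994 -0.1166 -0.4414  0.0792  0.4534] 0.0137
[0.0, 0.0, 0.0, 0.0, 0.0009]
```

Request:
play_rows(translation=[[-0.0007, -0.0006, 0.03], [0, 0, 0.03], [0, 0, 0.03], [0, 0, 0.01], [0, 0, 0], [0, 0, 0], [0, 0, 0], [0, 0, 0], [0, 0, 0], [0, 0, 0]], delta_rot=[[0, 0, 0], [0, 0, 0], [0, 0, 0], [0, 0, 0], [0, 0, 0], [0, 0, 0], [0, 0, 0], [0, 0, 0], [0, 0, 0], [0, 0, 0]], grip=[0.7, 0.7, 0.7, 0.7, 0.7, -1, -1, -1, -1, -1], squeeze=25)

```text
clock: 8.62
tool_pos: [0.4336, -0.3021, 0.0677]
eef_rot: [0.781, 0.611, 0.103, -0.08]
contact_force: [-0.1, -0.8, 2.7]
opening: 0.357
finger_force: 25.0
```

```bash
python3 - <<'E'
from h import *
s=st(); print(s["contact_force"],s["finger_force"])
go([s["tool_pos"][0]-.03,-.33,.25])
E
```

```text
8.625 [0.6588, 0.9902, -0.0321, 1.9058, -0.5672, 0.4069, 0.9372] [0.4336, -0.3021, 0.0677] [0.7808, 0.6109, 0.1029, -0.0804] 0.35659711529098204
[-0.06492984 -0.78145369  2.71263567] 25.00015765428543
tr [ 0.014  -0.0224 -0.1849] per row [ 0.014  -0.0224 -0.1849]
```

Request:
play_rows(translation=[[0, 0, -0.04], [0, -0.006, -0.04], [0, -0.006, -0.04], [0, -0.006, -0.04], [0, -0.006, -0.03], [0, 0, 0], [0, 0, 0], [0, 0, 0], [0, 0, 0], [0, 0, 0], [0, 0, 0], [0, 0, 0], [0, 0, 0]], delta_rot=[[0, 0, 0], [0, 0, 0], [0, 0, 0], [0, 0, 0], [0, 0, 0], [0, -9, 0], [0, -9, 0], [0, -9, 0], [0, -9, 0], [0, -9, 0], [0, -9, 0], [0, 0, 0], [0, 0, 0]], grip=[-1, -1, -1, -1, -1, -1, -1, -1, -1, -1, -1, -1, -1])

```text
clock: 10.25
tool_pos: [0.3981, -0.3445, 0.2514]
eef_rot: [0.743, 0.581, -0.262, 0.205]
contact_force: [-0.1, -0.5, 0.6]
opening: 0.356
finger_force: 25.0
```

```bash
python3 - <<'E'
from h import *
s=st(); print(s["contact_force"],R.from_quat(s["eef_rot"]).as_matrix().round(3))
E
python3 kin.py
```

```text
10.25 [-0.1977, 0.9163, 0.9252, 2.139, -0.1148, 0.1899, 0.2958] [0.3981, -0.3445, 0.2514] [0.7431, 0.5806, -0.262, 0.2051] 0.3558780939404703
[-0.08113841 -0.54132881  0.55615346] [[ 0.189  0.97  -0.151]
 [ 0.755 -0.242 -0.609]
 [-0.628  0.001 -0.779]]
[0, 1, 2, 3] [0.3599 0.5454 0.3593 0.2506 0.     0.     0.     0.    ] 0.0475
[0, 1, 2, 3, 6] [0.3621 0.5252 0.3629 0.2349 0.     0.     0.0146 0.    ] 0.047
[0, 1, 2, 3, 4, 7] [ 0.3689  0.4634  0.3223  0.1968  0.0705  0.      0.     -0.0327] 0.0555
[0, 1, 2, 3, 4, 5, 6, 7] [ 0.4013  0.6069  0.3681  0.3708 -0.0708 -0.2117  0.0538  0.2244] 0.0265
[0.0, 0.0, 0.0, 0.0, 0.0, 0.0, 0.0009]
```

```bash
cat > kin.py <<'E'
from h import *
from scipy.optimize import least_squares
D=[eval(l) for l in open("log.txt")]
D+=[([-1.26622457,0.68908625,-0.19456264,1.56530472,0.15731028,0.90251317,-0.21508394],[.167173,.60224211,.3027491],[1.34964468e-01,9.90850438e-01,3.4e-5,1.7e-5]),([-1.2852,.5202,-.1958,.9541,.0977,1.6659,-.1457],[.1671,.6029,.607],[.135,.991,.005,0])]
ax=np.array([[0,0,-1],[0,1,0],[0,0,-1],[0,1,0],[0,0,-1],[0,1,0],[0,0,-1]],float)
# v: base xyz, L1, a, b, L2, L3
def poe(q,v,allp=False):
    M=R.identity(); p=np.array(v[:3],float); P=[p]
    for i in range(7):
        M=M*R.from_rotvec(ax[i]*q[i])
        o={2:[v[4],0,v[3]],3:[v[5],0,v[6]],6:[0,0,v[7]]}.get(i)
        if o: p=p+M.apply(o); P.append(p)
    return (p,M*R.from_euler("z",np.pi/2))+((P,) if allp else ())
def fit():
    x0=np.array([0,0,.35,.55,.045,-.045,.3,.2])
    f=lambda x:np.concatenate([np.concatenate([poe(q,x)[0]-p for q,p,_ in D]),.0005*(x-x0)])
    z=least_squares(f,x0); return z.x,np.abs(z.fun).max()
if __name__=="__main__":
    v,e=fit(); print(v.round(4),e)
E
python3 kin.py
```

```text
[ 0.0093 -0.0415  0.3551  0.6073 -0.0215  0.0516  0.3724  0.2651] 0.03651296128700504
```

```bash
cat > kin.py <<'E'
from h import *
D=[eval(l) for l in open("log.txt")]
D+=[([-1.26622457,0.68908625,-0.19456264,1.56530472,0.15731028,0.90251317,-0.21508394],[.167173,.60224211,.3027491],0)]
ax=np.array([[0,0,-1],[0,1,0],[0,0,-1],[0,1,0],[0,0,-1],[0,1,0],[0,0,-1]],float)
def Ms(q):
    M=R.identity(); o=[]
    for i in range(7): M=M*R.from_rotvec(ax[i]*q[i]); o.append(M.as_matrix())
    return o
# position = base_z + sum over links M_i @ o_i ; linear in the offsets
def row(q):
    m=Ms(q); c=[np.array([[0],[0],[1.]]),m[0][:,:2],m[2],m[3][:,[0]],m[4][:,:],m[5][:,[0]],m[6][:,:]]
    return np.hstack(c)
names=["bz","1x","1y","3x","3y","3z","4x","5x","5y","5z","6x","7x","7y","7z"]
prior=np.array([.34,0,0,0,0,.55,0,0,0,.35,0,0,0,.25])
def fit(lam=.003):
    A=np.vstack([row(q) for q,_,_ in D]); b=np.concatenate([p for _,p,_ in D])
    x=prior+np.linalg.solve(A.T@A+lam**2*np.eye(len(prior)),A.T@(b-A@prior)); return x,A@x-b
def poe(q,x): return row(q)@x, R.from_matrix(Ms(q)[6])*R.from_euler("z",np.pi/2)
if __name__=="__main__":
    for l in(.1,.03,.01,.003,.001):
        x,e=fit(l); print(l,dict(zip(names,x.round(3).tolist())),np.abs(e).max().round(4))
E
python3 kin.py
```

```text
0.1 {'bz': 0.346, '1x': -0.0, '1y': -0.017, '3x': 0.001, '3y': -0.027, '3z': 0.556, '4x': -0.002, '5x': -0.002, '5y': -0.001, '5z': 0.344, '6x': 0.001, '7x': -0.003, '7y': -0.001, '7z': 0.258} 0.0006
0.03 {'bz': 0.347, '1x': -0.0, '1y': -0.018, '3x': 0.0, '3y': -0.027, '3z': 0.561, '4x': -0.0, '5x': -0.001, '5y': -0.0, '5z': 0.345, '6x': 0.001, '7x': -0.001, '7y': -0.0, '7z': 0.261} 0.0001
0.01 {'bz': 0.347, '1x': -0.0, '1y': -0.019, '3x': 0.0, '3y': -0.027, '3z': 0.563, '4x': 0.0, '5x': -0.0, '5y': -0.0, '5z': 0.345, '6x': 0.0, '7x': -0.0, '7y': -0.0, '7z': 0.262} 0.0
0.003 {'bz': 0.347, '1x': -0.0, '1y': -0.019, '3x': 0.0, '3y': -0.027, '3z': 0.563, '4x': 0.0, '5x': -0.0, '5y': -0.0, '5z': 0.345, '6x': 0.0, '7x': -0.0, '7y': -0.0, '7z': 0.262} 0.0
0.001 {'bz': 0.347, '1x': -0.0, '1y': -0.019, '3x': 0.0, '3y': -0.027, '3z': 0.563, '4x': 0.0, '5x': -0.0, '5y': -0.0, '5z': 0.345, '6x': 0.0, '7x': -0.0, '7y': -0.0, '7z': 0.262} 0.0
```

```bash
cat > ik.py <<'E'
from kin import *
from scipy.optimize import least_squares
X,_=fit()
lo=np.array([-3.01,-.46,-1.47,.13,-1,.04,-2.66]);hi=np.array([3.01,2.08,1.51,2.56,4.14,2.09,2.66])
def ik(p,Rt,q0,reg=.02):
    def f(q):
        a,B=poe(q,X); return np.r_[(a-p)*10,(Rt.inv()*B).as_rotvec()*2,reg*(q-q0)]
    z=least_squares(f,np.clip(q0,lo+.02,hi-.02),bounds=(lo+.01,hi-.01)); e=f(z.x)
    return z.x,np.abs(e[:3]).max()/10,np.abs(e[3:6]).max()/2
def joints(q):
    m=Ms(q); sh=np.array([0,0,X[0]])+m[0][:,:2]@X[1:3]; el=sh+m[2]@X[3:6]; wr=el+m[4]@X[7:10]; return el,wr
def standR(psi,tilt):  # pointing dir psi (world azimuth), 'tilt' deg below horizontal, mailer y(+tool x) down-ish
    z=np.array([np.cos(psi),np.sin(psi),0]); y=np.cross(z,[0,0,1.]) # horizontal closing
    y=-y if False else y
    c,s=np.cos(np.radians(tilt)),np.sin(np.radians(tilt)); zz=z*c+np.array([0,0,-s])
    # tool x = y x z must point down
    x=np.cross(y,zz)
    if x[2]>0: y=-y; x=-x
    return R.from_matrix(np.c_[x,y,zz])
E
cat > srch.py <<'E'
from ik import *
q0=r.get_state()["q"]; rng=np.random.default_rng(0); out=[]
for psi in np.radians([-140,-120,-100,-80,-60]):
  Rt=standR(psi,15); z=Rt.apply([0,0,1])
  for gx,gy in((.34,-.36),(.42,-.36),(.42,-.30),(.36,-.44)):
    p=np.array([gx,gy,.058])-.045*z
    for s in range(5):
        qs=q0 if s==0 else rng.uniform(lo,hi)
        q,e,er=ik(p,Rt,qs,.003)
        if e<.003 and er<.01:
            el,wr=joints(q); m=np.minimum(q-lo,hi-q).min()
            out.append((round(np.degrees(psi)),gx,gy,round(m,2),np.linalg.norm(q-q0).round(2),q.round(2).tolist(),el.round(2).tolist(),wr.round(2).tolist()))
out.sort(key=lambda o:o[4])
for o in out[:25]: print(*o)
print(len(out))
E
python3 srch.py
```

```text
-120 0.36 -0.44 0.29 1.11 [-0.31, 1.79, 1.15, 1.87, -0.28, 0.42, -0.2] [0.54, 0.14, 0.25] [0.51, -0.18, 0.14]
-100 0.42 -0.36 0.09 1.11 [-0.55, 1.82, 1.11, 2.04, -0.4, 0.13, -0.09] [0.49, 0.26, 0.23] [0.47, -0.07, 0.14]
-120 0.34 -0.36 0.3 1.12 [-0.47, 1.78, 1.09, 1.98, -0.31, 0.44, -0.23] [0.51, 0.22, 0.25] [0.49, -0.1, 0.14]
-120 0.36 -0.44 0.24 1.14 [-0.33, 1.84, 1.21, 1.87, -0.45, 0.44, -0.04] [0.53, 0.15, 0.22] [0.51, -0.18, 0.14]
-100 0.42 -0.3 0.19 1.15 [-0.68, 1.81, 1.09, 2.06, -0.37, 0.23, -0.15] [0.45, 0.32, 0.24] [0.47, -0.01, 0.14]
-120 0.42 -0.36 0.32 1.24 [-0.44, 1.76, 1.13, 1.76, -0.21, 0.66, -0.29] [0.52, 0.21, 0.27] [0.57, -0.1, 0.14]
-120 0.42 -0.3 0.34 1.29 [-0.55, 1.74, 1.1, 1.78, -0.22, 0.73, -0.33] [0.49, 0.26, 0.28] [0.57, -0.04, 0.14]
-120 0.42 -0.3 0.37 1.29 [-0.53, 1.71, 1.05, 1.78, -0.13, 0.72, -0.42] [0.5, 0.26, 0.29] [0.57, -0.04, 0.14]
-120 0.42 -0.3 0.39 1.3 [-0.53, 1.69, 1.03, 1.78, -0.09, 0.72, -0.45] [0.5, 0.25, 0.3] [0.57, -0.04, 0.14]
-140 0.34 -0.36 0.36 1.35 [-0.31, 1.72, 1.08, 1.71, -0.22, 0.9, -0.38] [0.54, 0.14, 0.29] [0.57, -0.17, 0.14]
-120 
[... 934 characters left out ...]
.1] [0.5, 0.17, 0.15] [0.57, -0.17, 0.14]
-140 0.36 -0.44 0.01 1.68 [-0.21, 1.96, 1.5, 1.57, -0.65, 1.06, 0.07] [0.53, 0.09, 0.16] [0.59, -0.25, 0.14]
-120 0.36 -0.44 0.48 1.72 [-0.2, 1.59, 0.83, 1.86, 0.61, 0.52, -1.04] [0.56, 0.08, 0.36] [0.51, -0.18, 0.14]
-140 0.42 -0.36 0.57 1.82 [-0.14, 1.51, 0.68, 1.45, 0.3, 1.18, -0.84] [0.56, 0.04, 0.4] [0.65, -0.17, 0.14]
-120 0.42 -0.36 0.75 2.68 [0.08, 1.33, 0.03, 1.73, 1.12, 1.32, -1.48] [0.54, -0.09, 0.48] [0.57, -0.1, 0.14]
-140 0.42 -0.36 0.47 2.81 [0.25, 1.36, -0.12, 1.43, 0.92, 1.62, -1.37] [0.52, -0.18, 0.46] [0.65, -0.17, 0.14]
-140 0.42 -0.3 0.46 2.82 [0.18, 1.36, -0.16, 1.47, 0.86, 1.63, -1.44] [0.53, -0.14, 0.46] [0.65, -0.11, 0.14]
79
```

```bash
cat > srch.py <<'E'
from ik import *
q0=r.get_state()["q"]; rng=np.random.default_rng(0); out=[]
def seg(a,b): return a+np.linspace(0,1,9)[:,None]*(b-a)
def bad(P,rad=.07): # microscope block / bench / bins
    x,y,z=P.T
    return ((y>-.13-rad)&(z<.38+rad)&(x>.12)).any() or (z<rad).any() or ((x>.53-rad)&(x<.72+rad)&(y<-.2+rad)&(y>-.44-rad)&(z<.175+rad)).any()
for tilt in(15,35):
 for psi in np.radians(np.arange(-180,180,20)):
  Rt=standR(psi,tilt); z=Rt.apply([0,0,1])
  for gx,gy in((.34,-.36),(.42,-.36),(.42,-.28),(.36,-.44),(.5,-.36),(.3,-.28)):
    g=np.array([gx,gy,.058]);p=g-.045*z
    if bad(seg(p-.03*z,p-.26*z),.05): continue
    for s in range(6):
        qs=q0 if s==0 else rng.uniform(lo,hi)
        q,e,er=ik(p,Rt,qs,.003)
        if e<.003 and er<.01:
            el,wr=joints(q); m=np.minimum(q-lo,hi-q).min()
            if bad(seg(el,wr)) or m<.1: continue
            out.append((tilt,round(np.degrees(psi)),gx,gy,round(m,2),np.linalg.norm(q-q0).round(2),q.round(2).tolist(),el.round(2).tolist(),wr.round(2).tolist()))
out.sort(key=lambda o:-o[4])
for o in out[:40]: print(*o)
print(len(out))
E
time python3 srch.py
```

```text
35 120 0.3 -0.28 0.66 3.21 [1.0, 1.22, -0.4, 1.55, 0.07, 1.34, -2.0] [0.25, -0.47, 0.53] [0.43, -0.5, 0.23]
15 80 0.3 -0.28 0.6 3.41 [1.33, 1.38, -0.44, 1.57, -0.34, 1.33, -2.06] [0.09, -0.55, 0.44] [0.25, -0.57, 0.14]
35 80 0.3 -0.28 0.57 3.05 [1.19, 1.17, -0.26, 1.77, -0.43, 1.02, -1.94] [0.15, -0.5, 0.56] [0.26, -0.53, 0.23]
35 120 0.3 -0.28 0.56 2.42 [0.62, 1.23, 0.34, 1.57, -0.44, 1.4, -1.4] [0.41, -0.34, 0.54] [0.43, -0.5, 0.23]
35 80 0.3 -0.28 0.55 3.03 [1.18, 1.17, -0.24, 1.77, -0.45, 1.03, -1.92] [0.16, -0.5, 0.56] [0.26, -0.53, 0.23]
35 120 0.34 -0.36 0.52 3.2 [0.94, 1.28, -0.25, 1.23, -0.01, 1.57, -1.87] [0.28, -0.46, 0.5] [0.47, -0.58, 0.23]
15 80 0.3 -0.28 0.51 3.18 [1.21, 1.35, -0.22, 1.58, -0.49, 1.39, -1.88] [0.15, -0.53, 0.47] [0.25, -0.57, 0.14]
35 100 0.42 -0.36 0.5 3.12 [0.84, 1.3, 0.05, 1.15, -0.47, 1.59, -1.87] [0.33, -0.43, 0.5] [0.46, -0.61, 0.23]
35 120 0.34 -0.36 0.5 3.38 [1.01, 1.3, -0.42, 1.23, 0.11, 1.59, -1.99] [0.25, -0.49, 0.49] [0.47, -0.58, 0.23]
35 140 0.34 -0.36 0.5 2.66 [0.63, 1.29, 0.2, 1.24, -0.12, 1.59, -1.42] [0.41, -0.35, 0.51] [0.53, -0.52, 
[... 2675 characters left out ...]
.36 -0.44 0.25 2.73 [0.58, 1.45, 0.6, 0.92, -0.36, 1.84, -1.18] [0.44, -0.34, 0.43] [0.55, -0.6, 0.23]
15 0 0.34 -0.36 0.24 4.55 [2.08, 1.84, -1.18, 2.28, 3.07, 0.32, 0.47] [-0.29, -0.46, 0.17] [0.04, -0.36, 0.14]
35 0 0.36 -0.44 0.24 4.19 [1.83, 1.42, -1.03, 2.14, 2.95, 0.28, 0.19] [-0.17, -0.53, 0.41] [0.11, -0.44, 0.23]
35 0 0.36 -0.44 0.23 3.97 [1.91, 1.56, -1.24, 2.14, 2.3, 0.4, 0.9] [-0.21, -0.52, 0.33] [0.11, -0.44, 0.23]
15 -20 0.5 -0.36 0.22 4.64 [1.47, 1.83, -1.13, 2.34, 3.4, 1.29, -0.05] [0.02, -0.54, 0.18] [0.22, -0.26, 0.14]
35 20 0.42 -0.28 0.22 3.88 [1.69, 1.58, -1.25, 2.26, 2.3, 0.44, 0.95] [-0.09, -0.56, 0.32] [0.18, -0.37, 0.23]
87
real	1m46.070s
user	1m46.477s
sys	0m0.160s
```

Request:
play_rows(translation=[[0, 0, 0], [0, 0, 0], [0, 0, 0], [0, 0, 0], [0, 0, 0], [0, 0, 0], [0, 0, 0], [0, 0, 0], [0, 0, 0], [0, 0, 0], [0, 0, 0], [0, 0, 0], [0, 0, 0]], delta_rot=[[0, 10, 0], [0, 10, 0], [0, 10, 0], [0, 9, 0], [0, 0, 10], [0, 0, 10], [0, 0, 10], [0, 0, 10], [0, 0, 10], [0, 0, 10], [0, 0, 10], [0, 0, 10], [0, 0, 10]], grip=[-1, -1, -1, -1, -1, -1, -1, -1, -1, -1, -1, -1, -1])

```text
clock: 11.88
tool_pos: [0.3974, -0.346, 0.2535]
eef_rot: [0.992, -0.126, 0.003, -0.0]
contact_force: [1.3, -0.1, -0.9]
opening: 0.356
finger_force: 25.0
```

```bash
python3 - <<'E'
from ik import *
s=st(); print(s["contact_force"]); Rt=down(-.24)*R.from_euler("z",176,degrees=True)
go([.34,-.38,.25],Rt)
q=s["q"]
for k in range(20):pass
g=np.array([.34,-.28,.058]); F=standR(np.radians(80),15); z=F.apply([0,0,1])
print((Rt.inv()*F).as_rotvec(degrees=True).round(2), ik(g-.045*z,F,q,.01))
E
```

```text
11.875 [0.2318, 0.7412, 0.6967, 1.9415, -0.7227, 0.7219, -0.4557] [0.3974, -0.346, 0.2535] [0.992, -0.1259, 0.0028, -0.0005] 0.35594943059044487
[ 1.30047038 -0.07137115 -0.93942407]
tr [-0.0471  0.0473  0.0032] per row [-0.0471  0.0473  0.0032]
rot [-0.31 -0.19 85.29]
[  0.16 -75.     0.21] (array([ 0.77681974,  1.43289925,  0.49264968,  1.5442577 , -0.94259986,
        1.80500671, -1.41966496]), np.float64(5.041550403039885e-06), np.float64(3.9716933779210094e-05))
```

Request:
play_rows(translation=[[-0.012, 0.012, 0], [-0.011, 0.014, 0], [-0.009, 0.015, 0], [-0.006, 0.017, 0], [0, 0, 0], [0, 0, 0], [0, 0, 0], [0, 0, 0], [0, 0, 0], [0, 0, 0]], delta_rot=[[0, 0, 9.5], [0, 0, 9.5], [0, 0, 9.5], [0, 0, 9.5], [0, 0, 9.5], [0, 0, 9.5], [0, 0, 9.5], [0, 0, 9.5], [0, 0, 9.5], [0, 0, 0]], grip=[-1, -1, -1, -1, -1, -1, -1, -1, -1, -1])

```text
clock: 13.12
tool_pos: [0.3357, -0.3789, 0.2527]
eef_rot: [-0.646, 0.763, -0.001, 0.002]
contact_force: [-0.8, 0.3, -0.8]
opening: 0.354
finger_force: 25.0
```

```bash
python3 - <<'E'
from ik import *
s=st(); print(s["contact_force"]); Rt=down(-.24)*R.from_euler("z",176,degrees=True)
go([.34,-.38,.25],Rt)
print(joints(s["q"]))
E
```

```text
13.125 [0.223, 0.8425, 0.9945, 2.0062, -0.9726, 0.8648, -1.5283] [0.3357, -0.3789, 0.2527] [-0.6461, 0.7632, -0.0015, 0.0018] 0.35397342038112745
[-0.82537633  0.33891809 -0.75518055]
tr [ 0.0004 -0.0044  0.0028] per row [ 0.0004 -0.0044  0.0028]
rot [-0.26  0.05  0.25]
(array([ 0.38800881, -0.12228107,  0.738739  ]), array([ 0.33444359, -0.37891904,  0.51479265]))
```

Request:
play_rows(translation=[[0, 0, 0], [0, 0, 0], [0, 0, 0], [0, 0, 0]], delta_rot=[[0, -8, 0], [0, -8, 0], [0, -8, 0], [0, 0, 0]], grip=[-1, -1, -1, -1])

```text
clock: 13.62
tool_pos: [0.3351, -0.38, 0.2517]
eef_rot: [-0.632, 0.747, 0.132, 0.159]
contact_force: [0.7, 0.4, -0.6]
opening: 0.355
finger_force: 25.0
```

```bash
python3 - <<'E'
from ik import *
s=st(); print(s["contact_force"]); F=standR(np.radians(80),15)
g=np.array([.34,-.28,.058]);z=F.apply([0,0,1])
go(g-.045*z+[0,0,.15],F)
print(joints(s["q"]))
E
```

```text
13.625 [0.4708, 0.8954, 0.8485, 1.8079, -0.875, 1.2823, -1.5576] [0.3351, -0.38, 0.2517] [-0.6323, 0.7466, 0.1324, 0.1591] 0.35536947106499234
[ 0.70609423  0.37023208 -0.63676734]
tr [-0.0382  0.0122  0.052 ] per row [-0.0382  0.0122  0.052 ]
rot [  0.25 -51.11   0.48]
(array([ 0.36403933, -0.22631637,  0.71489156]), array([ 0.31675214, -0.48452504,  0.49133653]))
```

Request:
play_rows(translation=[[0, 0, 0], [0, 0, 0], [0, 0, 0], [0, 0, 0], [0, 0, 0], [0, 0, 0], [0, 0, 0]], delta_rot=[[0, -8.5, 0], [0, -8.5, 0], [0, -8.5, 0], [0, -8.5, 0], [0, -8.5, 0], [0, -8.5, 0], [0, 0, 0]], grip=[-1, -1, -1, -1, -1, -1, -1])

```text
clock: 14.5
tool_pos: [0.3364, -0.3772, 0.2498]
eef_rot: [-0.513, 0.605, 0.393, 0.464]
contact_force: [0.0, 0.2, -0.2]
opening: 0.357
finger_force: 25.0
```

```bash
python3 - <<'E'
from ik import *
s=st(); print(s["contact_force"]); F=standR(np.radians(80),15)
g=np.array([.34,-.28,.058]);z=F.apply([0,0,1])
go(g-.045*z+[0,0,.02],F)
print(joints(s["q"]))
im=r.snapshot("side"); cv2.imwrite("pics/side1.png",im)
E
```

```text
14.5 [0.8158, 1.1708, 0.527, 1.4775, -0.8387, 2.0202, -1.6053] [0.3364, -0.3772, 0.2498] [-0.5132, 0.6054, 0.3931, 0.4643] 0.356823305526742
[ 0.01953142  0.15029839 -0.15327791]
tr [0.1409 0.0129 0.0929] per row [0.1409 0.0129 0.0929]
rot [ 0.52 -0.06  0.17]
(array([ 0.32137748, -0.40291411,  0.57873557]), array([ 0.2947295 , -0.62685578,  0.31791845]))
```

View pics/side1.png

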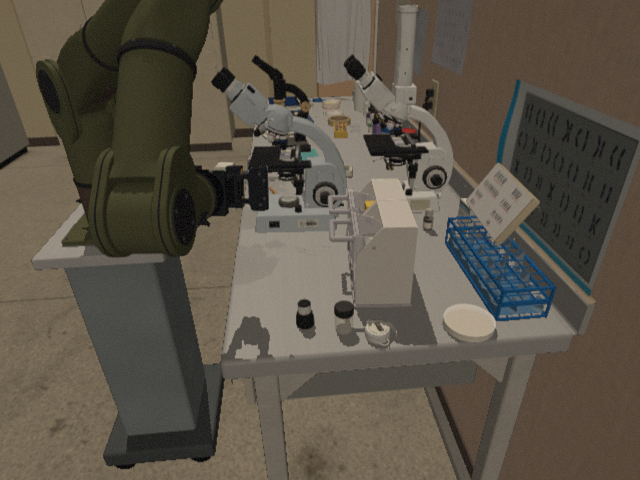

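Request:
play_rows(translation=[[0.035, 0.0032, 0.023], [0.035, 0.0032, 0.023], [0.035, 0.0032, 0.023], [0.036, 0.0032, 0.024], [0, 0, 0], [0, 0, 0]], delta_rot=[[0.5, 0, 0.2], [0, 0, 0], [0, 0, 0], [0, 0, 0], [0, 0, 0], [0, 0, 0]], grip=[-1, -1, -1, -1, -1, -1])

```text
clock: 15.3
tool_pos: [0.3334, -0.3236, 0.0926]
eef_rot: [-0.511, 0.608, 0.391, 0.465]
contact_force: [-0.2, -0.3, -0.6]
opening: 0.354
finger_force: 25.0
```

```bash
python3 - <<'E'
from ik import *
s=st(); print(s["contact_force"],s["moment"]); F=standR(np.radians(80),15)
p=s["tool_pos"]; z=R.from_quat(s["eef_rot"]).apply([0,0,1]); print("grasp",p+.045*z)
go(p-[0,0,.01],F)
print(joints(s["q"]))
E
```

```text
15.3 [0.7911, 1.3823, 0.4612, 1.5639, -0.9127, 1.7897, -1.4515] [0.3334, -0.3236, 0.0926] [-0.5113, 0.6081, 0.3906, 0.465] 0.35430894886884473
[-0.15264551 -0.27404727 -0.57346141] [-0.94200294  0.28923261  0.00232822]
grasp [ 0.34086032 -0.28084651  0.08082836]
tr [0.0096 0.     0.0026] per row [0.0096 0.     0.0026]
rot [ 0.09 -0.21  0.05]
(array([ 0.35702216, -0.42210934,  0.46421103]), array([ 0.28987313, -0.57272337,  0.16140352]))
```

Request:
play_rows(translation=[[0.0077, 0, 0.002], [0.0077, 0, 0.002], [0.0077, 0, 0.002], [0, 0, 0], [0, 0, 0]], delta_rot=[[0, -0.2, 0], [0, 0, 0], [0, 0, 0], [0, 0, 0], [0, 0, 0]], grip=[-1, -1, -1, -1, -1])

```text
clock: 15.92
tool_pos: [0.3329, -0.3228, 0.0669]
eef_rot: [-0.509, 0.607, 0.393, 0.467]
contact_force: [-0.2, 0.0, -0.6]
opening: 0.354
finger_force: 25.0
```

Request:
play_rows(translation=[[0.001, 0, 0.0003], [0.001, 0, 0.0003], [0, 0, 0]], delta_rot=[[0, 0, 0], [0, 0, 0], [0, 0, 0]], grip=[-1, -1, -1])

```text
clock: 16.3
tool_pos: [0.3329, -0.3228, 0.0659]
eef_rot: [-0.509, 0.606, 0.393, 0.468]
contact_force: [0.3, -1.1, 4.7]
opening: 0.354
finger_force: 25.0
```

Request:
play_rows(translation=[[0, 0, 0], [0, 0, 0], [0, 0, 0], [0, 0, 0], [0, 0, -0.02], [0, 0, -0.03], [0, 0, -0.03], [-0.03, 0, -0.03], [-0.05, 0, -0.03], [0, 0, 0]], delta_rot=[[0, 0, 0], [0, 0, 0], [0, 0, 0], [0, 0, 0], [0, 0, 0], [0, 0, 0], [0, 0, 0], [0, 0, 0], [0, 0, 0], [0, 0, 0]], grip=[-0.15, 0, 0.2, 0.4, 0.4, 0.4, 0.4, 0.4, 0.4, 0.4])

```text
clock: 17.55
tool_pos: [0.3127, -0.4382, 0.1814]
eef_rot: [-0.511, 0.608, 0.39, 0.466]
contact_force: [0.2, -0.1, -2.1]
opening: 0.698
finger_force: 0.0
```

```bash
python3 - <<'E'
from ik import *
s=st(); print(s["contact_force"])
im=r.snapshot("top"); cv2.imwrite("pics/top1.png",cv2.resize(im[130:370,160:430],None,fx=2.9,fy=2.5,interpolation=cv2.INTER_CUBIC))
print([(d["point"],d["confidence"]) for d in r.look_for("top","mailer")])
m=r.silhouettes("top","mailer"); 
if m: np.save("m1.npy",m[0]["pixels"]); ys,xs=np.nonzero(m[0]["pixels"]); print(len(xs),xs.min(),xs.max(),ys.min(),ys.max())
E
```

```text
17.55 [0.9243, 1.3078, 0.4944, 1.2837, -0.8343, 2.0392, -1.6257] [0.3127, -0.4382, 0.1814] [-0.5111, 0.608, 0.3898, 0.466] 0.698272796902928
[ 0.20702739 -0.10685794 -2.06437392]
[]
394 264 285 337 357
```

View pics/top1.png

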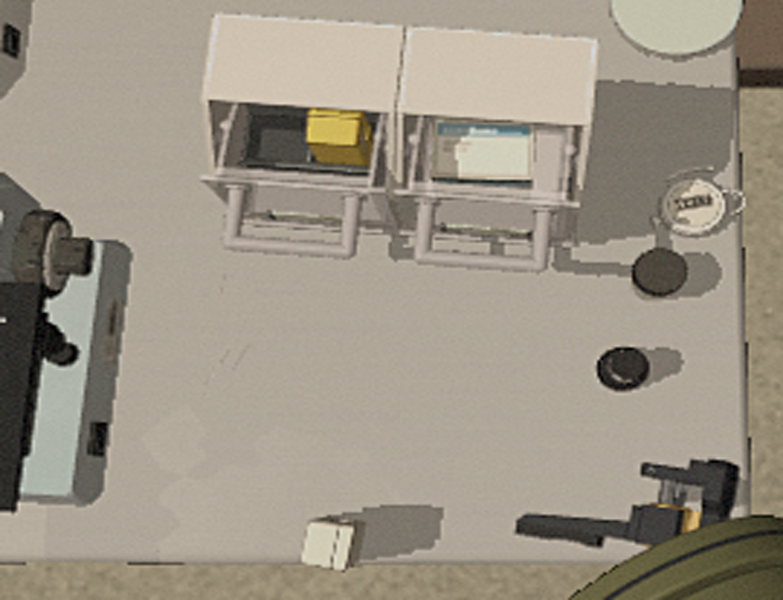

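Request:
play_rows(translation=[[0, 0, 0], [0, 0, 0], [0, 0, 0], [0, 0, 0], [0, 0, 0], [0, 0, 0], [0, 0, 0], [0, 0, 0], [0, 0, -0.05], [0, 0, -0.05], [0, 0, 0], [0, 0, 0], [0, 0, 0], [0, 0, 0], [0, 0, 0], [0, 0, 0], [0, 0, 0], [0, 0, 0], [0, 0, 0]], delta_rot=[[0, 9.4, 0], [0, 9.4, 0], [0, 9.4, 0], [0, 9.4, 0], [0, 9.4, 0], [0, 9.4, 0], [0, 9.4, 0], [0, 9.4, 0], [0, 0, -9.5], [0, 0, -9.5], [0, 0, -9.5], [0, 0, -9.5], [0, 0, -9.5], [0, 0, -9.5], [0, 0, -9.5], [0, 0, -9.5], [0, 0, -9.5], [0, 0, -9.5], [0, 0, 0]], grip=[0.4, 0.4, 0.4, 0.4, 0.4, 0.4, 0.4, 0.4, -1, -1, -1, -1, -1, -1, -1, -1, -1, -1, -1])

```text
clock: 20.08
tool_pos: [0.3133, -0.435, 0.2768]
eef_rot: [0.999, -0.044, -0.001, -0.001]
contact_force: [-0.5, 0.6, 0.5]
opening: 0.006
finger_force: 0.0
```

```bash
python3 - <<'E'
from ik import *
s=st(); print(s["contact_force"],s["opening"])
go([.5625,-.2537,.28],down(-np.pi/2-.079))
E
```

```text
20.075 [0.6171, 0.6444, 0.4066, 1.879, -0.378, 0.6983, -0.4132] [0.3133, -0.435, 0.2768] [0.999, -0.0436, -0.0013, -0.0014] 0.005611326863672102
[-0.5272003   0.56819549  0.54841009] 0.005611326863672102
tr [ 0.2325 -0.2023 -0.0033] per row [ 0.2325 -0.2023 -0.0033]
rot [-0.16  0.15 -0.47]
```

Request:
play_rows(translation=[[0.0388, -0.0337, 0], [0.0388, -0.0337, 0], [0.0388, -0.0337, 0], [0.0388, -0.0337, 0], [0.0388, -0.0337, 0], [0.0385, -0.0337, 0], [0, 0, 0], [0, 0, 0]], delta_rot=[[0, 0, 0], [0, 0, 0], [0, 0, 0], [0, 0, 0], [0, 0, 0], [0, 0, -0.5], [0, 0, 0], [0, 0, 0]], grip=[-1, -1, -1, -1, -1, -1, -1, -1])

```text
clock: 21.08
tool_pos: [0.5615, -0.2546, 0.2769]
eef_rot: [0.999, -0.04, -0.002, 0.0]
contact_force: [-0.6, 0.1, 0.0]
opening: 0.0
finger_force: 0.0
```

```bash
python3 - <<'E'
from ik import *
s=st(); 
im=r.snapshot("wrist"); 
for i in range(0,640,100): pass
cv2.imwrite("pics/w1.png",im)
p=np.array([.6155,-.2606,.06]); a=-.079; Rb=R.from_euler("z",a)
for nm,b in dict(hl=[-.076,.034,.082],hr=[-.076,-.034,.082],roofFL=[.012,.055,.115],roofFR=[.012,-.055,.115],roofBL=[.071,.055,.115],panTL=[-.038,.053,.097],panTR=[-.038,-.053,.097]).items(): print(nm,projw(p+Rb.apply(b)).round(0))
go([.5625,-.2537,.184],down(-np.pi/2-.079))
E
```

```text
21.075 [0.0937, 0.7557, 0.4768, 1.6378, -0.4273, 0.857, -0.9063] [0.5615, -0.2546, 0.2769] [0.9992, -0.0398, -0.0018, 0.0001] 0.0003552222231837636
hl [[273. 290.]]
hr [[379. 290.]]
roofFL [[218. 155.]]
roofFR [[435. 155.]]
roofBL [[217.  42.]]
panTL [[235. 240.]]
panTR [[418. 240.]]
tr [ 0.0016 -0.002   0.0933] per row [ 0.0016 -0.002   0.0933]
rot [ 0.04  0.19 -0.11]
```

View pics/w1.png

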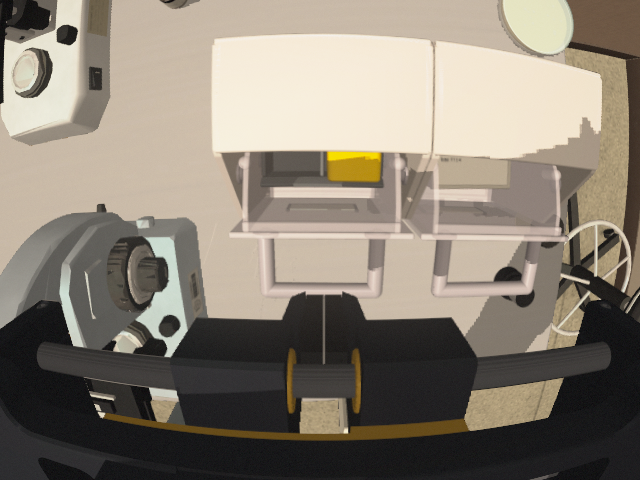

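Request:
play_rows(translation=[[0.0005, -0.001, 0.03], [0.0005, 0, 0.03], [0, 0, 0.025], [0, 0, 0.008], [0, 0, 0], [0, 0, 0]], delta_rot=[[0, 0.2, 0], [0, 0, 0], [0, 0, 0], [0, 0, 0], [0, 0, 0], [0, 0, 0]], grip=[-1, -1, -1, -1, -1, -1])

```text
clock: 21.88
tool_pos: [0.5638, -0.2544, 0.1859]
eef_rot: [0.999, -0.039, 0.002, 0.0]
contact_force: [0.2, -0.6, 0.6]
opening: 0.007
finger_force: 0.0
```

Request:
play_rows(translation=[[-0.006, 0, 0], [-0.006, 0, 0], [-0.005, 0, 0.001], [-0.005, 0, 0.001], [-0.005, 0, 0.001], [-0.005, 0, 0], [-0.005, 0, 0]], delta_rot=[[0, 0, 0], [0, 0, 0], [0, 0, 0], [0, 0, 0], [0, 0, 0], [0, 0, 0], [0, 0, 0]], grip=[-1, -1, -1, -1, -1, -1, -1])

```text
clock: 22.75
tool_pos: [0.5414, -0.2508, 0.1833]
eef_rot: [0.999, -0.035, 0.016, 0.004]
contact_force: [19.5, -1.3, -16.6]
opening: 0.007
finger_force: 10.6
```

Request:
play_rows(translation=[[-0.006, 0, 0], [-0.006, 0, 0], [0, 0, 0]], delta_rot=[[0, 0, 0], [0, 0, 0], [0, 0, 0]], grip=[-1, -1, -1])

```text
clock: 23.12
tool_pos: [0.513, -0.25, 0.1819]
eef_rot: [0.999, -0.04, 0.0, -0.0]
contact_force: [-1.2, -0.2, -0.0]
opening: 0.004
finger_force: 0.0
```

```bash
python3 - <<'E'
from ik import *
s=st(); print(s["contact_force"],s["moment"])
im=r.snapshot("side"); cv2.imwrite("pics/side2.png",cv2.resize(im[140:340,230:450],None,fx=3,fy=3,interpolation=cv2.INTER_CUBIC))
E
```

```text
23.125 [0.1667, 0.8248, 0.3618, 1.8512, -0.5135, 0.5589, -0.786] [0.513, -0.25, 0.1819] [0.9992, -0.0396, 0.0002, -0.0002] 0.003869810966487715
[-1.15299651 -0.18351951 -0.04936314] [-0.01696346  0.12042588  0.01131726]
```

View pics/side2.png

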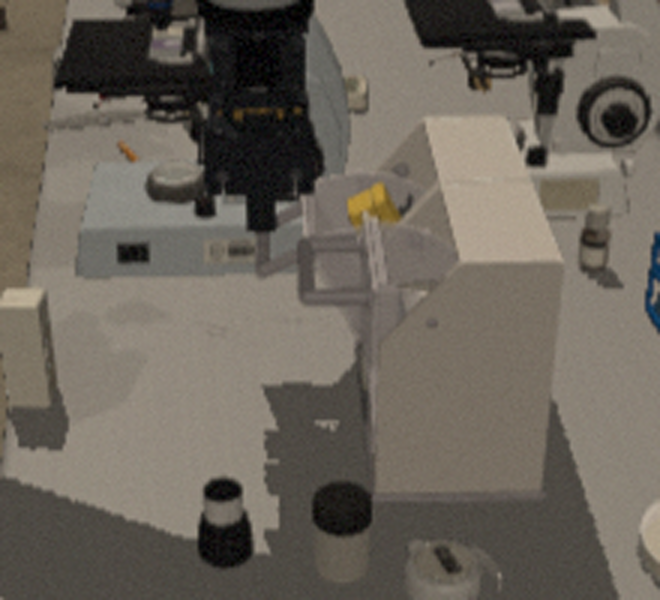

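```bash
python3 - <<'E'
from ik import *
go([.342,-.270,.20],down(np.radians(-100)))
m=r.silhouettes("side","mailer")
for d in m[:2]:
    ys,xs=np.nonzero(d["pixels"]); print(d["confidence"],len(xs),xs.min(),xs.max(),ys.min(),ys.max())
c=np.array([.342,-.270,0]);Rz=R.from_euler("z",80,degrees=True)
P=np.array([c+Rz.apply([a,b,h]) for a in(-.014,.014) for b in(-.016,.016) for h in(0,.084)]); q=proj("side",P); print(q.min(0),q.max(0))
E
```

```text
tr [-0.1694  0.0334 -0.0183] per row [-0.1694  0.0334 -0.0183]
rot [-0.02 -0.06  5.47]
0.78 731 228 248 235 275
[226.57093944 235.28054366] [249.01536564 276.05364854]
```

Request:
play_rows(translation=[[0, 0, -0.04], [0, 0, -0.02], [-0.034, 0.0067, 0], [-0.034, 0.0067, 0], [-0.034, 0.0067, 0], [-0.034, 0.0067, 0], [-0.0334, 0.0067, 0], [0, 0, 0], [0, 0, 0]], delta_rot=[[0, 0, 0], [0, 0, 0], [0, 0, 0], [0, 0, 0], [0, 0, 0], [0, 0, 0], [0, 0, 0], [0, 0, 5.5], [0, 0, 0]], grip=[0.4, 0.4, 0.4, 0.4, 0.4, 0.4, 0.4, 0.4, 0.4])

```text
clock: 24.35
tool_pos: [0.3428, -0.2703, 0.2415]
eef_rot: [0.996, -0.087, 0.001, 0.0]
contact_force: [1.2, 0.4, 0.1]
opening: 0.699
finger_force: 0.0
```

```bash
python3 - <<'E'
from ik import *
s=st();go([.342,-.270,.115],down(np.radians(-100)))
E
```

```text
24.35 [0.3329, 0.5992, 0.3632, 2.1958, -0.5114, 0.4244, -0.6353] [0.3428, -0.2703, 0.2415] [0.9962, -0.0868, 0.0012, 0.0001] 0.6986152598818436
tr [-1.100e-03 -1.000e-04  1.265e-01] per row [-1.100e-03 -1.000e-04  1.265e-01]
rot [-0.01 -0.14  0.04]
```

Request:
play_rows(translation=[[-0.001, 0, 0.04], [0, 0, 0.04], [0, 0, 0.035], [0, 0, 0.0115], [0, 0, 0], [0, 0, 0], [0, 0, 0], [0, 0, 0], [0, 0, 0], [0, 0, -0.03], [0, 0, -0.05], [0, 0, -0.05], [0, 0, -0.05], [0, 0, 0]], delta_rot=[[0, 0, 0], [0, 0, 0], [0, 0, 0], [0, 0, 0], [0, 0, 0], [0, 0, 0], [0, 0, 0], [0, 0, 0], [0, 0, 0], [0, 0, 0], [0, 0, 0], [0, 0, 0], [0, 0, 0], [0, 0, 0]], grip=[0.4, 0.4, 0.4, 0.4, 0.4, -1, -1, -1, -1, -1, -1, -1, -1, -1], squeeze=25)

```text
clock: 26.1
tool_pos: [0.3433, -0.271, 0.2978]
eef_rot: [0.996, -0.087, 0.004, 0.001]
contact_force: [-0.2, 0.0, -0.2]
opening: 0.314
finger_force: 25.0
```

```bash
cat >> ik.py <<'E'
piv=np.array([.6165,-.2585,.06]); Rbin=R.from_euler("z",-.079)*R.from_euler("y",-.5)
def insR():  # tool z = -bin z, tool y = bin x
    M=Rbin.as_matrix(); y=M[:,0]; z=-M[:,2]; return R.from_matrix(np.c_[np.cross(y,z),y,z])
def insP(h,dx=0,dy=0): # mailer bottom h above the pocket floor, grasp .07 up
    return piv+Rbin.apply([.008+dx,.020+dy,.008+h+.070+.045])
E
python3 - <<'E'
from ik import *
s=st(); print(s["contact_force"],s["opening"]*88)
Ri=insR(); print(insP(0),insP(.08),Ri.apply([0,0,1]))
go(insP(.1),Ri); go(insP(.1),down(-.079))
q=s["q"]
for h in(.1,.0): print(ik(insP(h),Ri,q,.005))
E
```

```text
26.1 [0.2087, 0.5167, 0.5483, 2.1389, -0.48, 0.5972, -0.6428] [0.3433, -0.271, 0.2978] [0.9962, -0.0865, 0.004, 0.0014] 0.3138845019376544
[-0.19083734  0.03841153 -0.23108948] 27.621836170513586
[ 0.5662917  -0.2344627   0.17177806] [ 0.52805728 -0.23143588  0.24198466] [ 0.47793027 -0.03783523 -0.87758256]
tr [ 0.1653 -0.07    0.0395] per row [ 0.1653 -0.07    0.0395]
rot [-21.18  23.54 -93.23]
tr [ 0.1653 -0.07    0.0395] per row [ 0.1653 -0.07    0.0395]
rot [  0.48  -0.25 -95.4 ]
(array([ 0.54827792,  0.60450711, -0.20806964,  2.09735649, -0.99      ,
        0.05      ,  1.30859819]), np.float64(0.0033939557286976063), np.float64(0.04966796866812255))
(array([ 0.49321672,  0.7976471 , -0.17219459,  1.96644643, -0.99      ,
        0.05      ,  1.30971825]), np.float64(0.0059293483968042016), np.float64(0.10977464425702324))
```

```bash
python3 - <<'E'
from ik import *
rng=np.random.default_rng(1); q0=r.get_state()["q"]
for flip in(0,1):
    Ri=insR()*R.from_euler("z",np.pi*flip)
    sol=[]
    for s in range(40):
        q,e,er=ik(insP(0),Ri,rng.uniform(lo,hi),.002)
        if e<.002 and er<.005: sol.append((np.minimum(q-lo,hi-q).min(),q))
    sol.sort(key=lambda a:-a[0])
    for m,q in sol[:6]:
        q2,e2,er2=ik(insP(.1),Ri,q,.01)
        print(flip,round(m,2),q.round(2).tolist(),[x.round(2).tolist() for x in joints(q)],round(np.linalg.norm(q-q0),2),"| h.1",q2.round(2).tolist(),round(e2,4),round(er2,3))
E
```

```text
0 0.5 [0.9, 0.97, -0.91, 2.06, 1.94, 0.56, -1.46] [[0.27, -0.4, 0.65], [0.44, -0.22, 0.4]] 3.05 | h.1 [0.97, 0.75, -0.93, 2.13, 1.69, 0.45, -1.31] 0.0 0.0
0 0.5 [0.93, 1.0, -0.97, 2.05, 1.91, 0.62, -1.42] [[0.26, -0.41, 0.63], [0.44, -0.22, 0.4]] 3.06 | h.1 [1.01, 0.79, -1.02, 2.13, 1.67, 0.53, -1.27] 0.0 0.0
0 0.49 [0.93, 1.0, -0.98, 2.05, 1.9, 0.63, -1.41] [[0.26, -0.41, 0.63], [0.44, -0.22, 0.4]] 3.06 | h.1 [1.02, 0.8, -1.04, 2.13, 1.67, 0.54, -1.27] 0.0 0.0
0 0.47 [0.86, 0.94, -0.84, 2.06, 1.97, 0.51, -1.52] [[0.28, -0.38, 0.66], [0.44, -0.22, 0.4]] 3.05 | h.1 [0.91, 0.72, -0.81, 2.13, 1.73, 0.36, -1.35] 0.0 0.0
0 0.46 [0.86, 0.94, -0.83, 2.06, 1.98, 0.5, -1.53] [[0.28, -0.38, 0.66], [0.44, -0.22, 0.4]] 3.05 | h.1 [0.9, 0.71, -0.79, 2.13, 1.73, 0.35, -1.36] 0.0 0.0
0 0.46 [0.94, 1.02, -1.01, 2.05, 1.9, 0.65, -1.39] [[0.26, -0.42, 0.62], [0.44, -0.22, 0.4]] 3.07 | h.1 [1.03, 0.81, -1.07, 2.13, 1.66, 0.57, -1.26] 0.0 0.0
1 0.5 [0.9, 0.97, -0.92, 2.06, 1.93, 0.57, 1.69] [[0.27, -0.4, 0.65], [0.44, -0.22, 0.4]] 3.75 | h.1 [0.97, 0.76, -0.94, 2.13, 1.69, 0.46, 1.84] 0.0 0.0
1 0.5 [0.89, 0.97, -0.89, 2.06, 1.94, 0.55, 1.67] [[0.27, -0.39, 0.65], [0.44, -0.22, 0.4]] 3.74 | h.1 [0.96, 0.75, -0.91, 2.13, 1.7, 0.44, 1.83] 0.0 0.0
1 0.5 [0.88, 0.96, -0.88, 2.06, 1.95, 0.54, 1.66] [[0.27, -0.39, 0.65], [0.44, -0.22, 0.4]] 3.73 | h.1 [0.94, 0.74, -0.88, 2.13, 1.7, 0.41, 1.82] 0.0 0.0
1 0.39 [0.81, 0.91, -0.73, 2.06, 2.05, 0.43, 1.53] [[0.29, -0.36, 0.68], [0.44, -0.22, 0.4]] 3.64 | h.1 [0.8, 0.66, -0.61, 2.14, 1.86, 0.23, 1.64] 0.0 0.0
1 0.36 [0.79, 0.89, -0.69, 2.06, 2.08, 0.4, 1.48] [[0.29, -0.35, 0.69], [0.44, -0.22, 0.4]] 3.62 | h.1 [0.76, 0.65, -0.55, 2.14, 1.93, 0.19, 1.55] 0.0 0.0
1 0.36 [0.79, 0.89, -0.69, 2.06, 2.08, 0.4, 1.48] [[0.29, -0.35, 0.69], [0.44, -0.22, 0.4]] 3.62 | h.1 [0.76, 0.65, -0.55, 2.14, 1.93, 0.19, 1.55] 0.0 0.0
```

```bash
cat > sim.py <<'E'
from ik import *
def jac(q):
    J=np.zeros((6,7)); p0,R0=poe(q,X)
    for i in range(7):
        d=np.zeros(7); d[i]=1e-5; p,Rr=poe(q+d,X); J[:3,i]=(p-p0)/1e-5; J[3:,i]=(Rr*R0.inv()).as_rotvec()/1e-5
    return J
mid=(lo+hi)/2
def sim(q,rows,k=0.,home=mid,sub=5,w=None):
    q=q.copy(); p,Rr=poe(q,X); out=[]
    W=np.eye(7) if w is None else np.diag(w)
    for t,dr in rows:
        for _ in range(sub):
            p=p+Rr.apply(np.array(t)/sub); Rr=Rr*R.from_rotvec(np.radians(np.array(dr))/sub)
            for it in range(2):
                a,B=poe(q,X); e=np.r_[p-a,(Rr*B.inv()).as_rotvec()]
                J=jac(q); Jp=W@J.T@np.linalg.inv(J@W@J.T+1e-6*np.eye(6))
                dq=Jp@e
                if it==0: dq+=(np.eye(7)-Jp@J)@(k*(home-q))/sub
                q=np.clip(q+dq,lo,hi)
        out.append(q.copy())
    return q,out
E
python3 - <<'E'
from sim import *
L=[eval(l) for l in open("log.txt")]; qs=[np.array(l[0]) for l in L]
Z=[0,0,0]
T=[(4,[(Z,[0,9.75,0])]*4+[(Z,[0,0,10])]*9),(6,[(Z,[0,-8,0])]*3+[(Z,Z)]),(7,[(Z,[0,-8.5,0])]*6+[(Z,Z)]),(10,[(Z,[0,9.4,0])]*8+[([0,0,-.05],[0,0,-9.5])]*2+[(Z,[0,0,-9.5])]*8+[(Z,Z)])]
for name,k,home in(("pinv",0,mid),("mid.05",.05,mid),("mid.2",.2,mid),("start.05",.05,np.array([-1.266,.689,-.195,1.565,.157,.902,-.215])),("zero.05",.05,np.zeros(7)),("zero.2",.2,np.zeros(7))):
    print(name,[ (sim(qs[i],rows,k,home)[0]-qs[i+1]).round(2).tolist() for i,rows in T])
print([qs[i+1].round(2).tolist() for i,_ in T])
E
```

```text
pinv [[-0.01, 0.01, 0.02, -0.0, -0.02, 0.01, 0.02], [-0.0, 0.0, 0.01, 0.0, -0.0, 0.01, 0.0], [0.0, -0.0, 0.0, -0.01, 0.0, 0.01, 0.0], [-0.04, 0.0, 0.07, -0.0, -0.05, 0.01, 0.06]]
mid.05 [[0.17, -0.07, -0.32, -0.01, 0.32, -0.11, -0.32], [0.03, -0.03, -0.08, -0.0, 0.04, -0.04, -0.05], [0.04, -0.02, -0.09, -0.01, 0.03, -0.04, -0.06], [0.12, -0.03, -0.21, -0.01, 0.2, -0.03, -0.2]]
mid.2 [[0.37, -0.11, -0.66, -0.02, 0.68, -0.14, -0.69], [0.11, -0.09, -0.26, -0.01, 0.14, -0.14, -0.16], [0.11, -0.05, -0.23, -0.01, 0.07, -0.11, -0.14], [0.26, -0.05, -0.44, -0.02, 0.41, -0.02, -0.41]]
start.05 [[0.04, -0.02, -0.09, -0.0, 0.09, -0.04, -0.08], [0.01, -0.01, -0.02, -0.0, 0.01, -0.01, -0.01], [0.01, -0.01, -0.01, -0.01, 0.01, -0.0, -0.01], [-0.03, 0.0, 0.05, -0.0, -0.04, 0.01, 0.04]]
zero.05 [[0.07, -0.04, -0.14, -0.0, 0.13, -0.06, -0.13], [0.04, -0.04, -0.09, -0.0, 0.05, -0.05, -0.06], [0.06, -0.03, -0.12, -0.01, 0.04, -0.06, -0.08], [0.05, -0.02, -0.08, -0.0, 0.09, -0.01, -0.08]]
zero.2 [[0.15, -0.07, -0.29, -0.01, 0.28, -0.1, -0.28], [0.11, -0.09, -0.25, -0.01, 0.13, -0.13, -0.16], [0.13, -0.06, -0.27, -0.01, 0.08, -0.13, -0.17], [0.06, -0.02, -0.1, -0.01, 0.1, -0.02, -0.1]]
[[0.23, 0.74, 0.7, 1.94, -0.72, 0.72, -0.46], [0.47, 0.9, 0.85, 1.81, -0.88, 1.28, -1.56], [0.82, 1.17, 0.53, 1.48, -0.84, 2.02, -1.61], [0.62, 0.64, 0.41, 1.88, -0.38, 0.7, -0.41]]
```

```bash
cat > plan.py <<'E'
from sim import *
import sys
q0=r.get_state()["q"]
def rows_from(qs):
    o=[];P=[poe(q,X) for q in qs]
    for (a,A),(b,B) in zip(P[:-1],P[1:]): o.append((A.inv().apply(b-a),(A.inv()*B).as_rotvec(degrees=True)))
    return o
seedA=np.array([.97,.75,-.93,2.13,1.69,.45,-1.31])
if __name__=="__main__":
  for flip in(0,1):
    Ri=insR()*R.from_euler("z",np.pi*flip)
    for h in(.1,.16):
      sd=seedA+np.array([0,0,0,0,0,0,np.pi*flip])
      g,e,er=ik(insP(h),Ri,sd,.01)
      for N in(20,):
        S=np.linspace(0,1,N+1); qs=[q0+(g-q0)*s for s in S]
        rows=rows_from(qs); qe,out=sim(q0,rows)
        p=np.array([poe(q,X)[0] for q in qs]); zt=np.array([poe(q,X)[1].as_matrix()[2,2] for q in qs])
        print(flip,h,round(e,4),"goal",g.round(2).tolist(),"end",qe.round(2).tolist(),"err",np.linalg.norm(poe(qe,X)[0]-insP(h)).round(4),"minz",p[:,2].min().round(3),"y",p[:,1].min().round(2),p[:,1].max().round(2),"maxrot",max(np.linalg.norm(x[1]) for x in rows).round(1),"tiltmax",np.degrees(np.arccos(-zt.max())).round(0))
E
python3 plan.py
```

```text
0 0.1 0.0 goal [0.97, 0.75, -0.93, 2.13, 1.69, 0.45, -1.3] end [0.56, 0.6, -0.25, 2.16, 0.11, 0.04, 0.2] err 0.0351 minz 0.212 y -0.28 -0.23 maxrot 6.0 tiltmax 29.0
0 0.16 0.0 goal [1.07, 0.65, -1.01, 2.14, 1.43, 0.43, -1.07] end [0.64, 0.48, -0.32, 2.17, -0.01, 0.04, 0.32] err 0.0083 minz 0.242 y -0.27 -0.23 maxrot 5.9 tiltmax 29.0
1 0.1 0.0 goal [0.97, 0.75, -0.93, 2.13, 1.69, 0.45, 1.84] end [0.72, 0.63, -0.52, 2.18, 2.09, 0.19, 1.36] err 0.0188 minz 0.212 y -0.28 -0.23 maxrot 14.2 tiltmax 29.0
1 0.16 0.0 goal [1.07, 0.65, -1.01, 2.14, 1.43, 0.43, 2.07] end [0.71, 0.49, -0.46, 2.19, 1.36, 0.08, 2.08] err 0.0167 minz 0.242 y -0.27 -0.23 maxrot 14.1 tiltmax 29.0
```

```bash
cat > via.py <<'E'
from plan import *
import time
rng=np.random.default_rng(3); t0=time.time(); best=[]
while time.time()-t0<200:
    flip=rng.integers(2); Ri=insR()*R.from_euler("z",np.pi*flip)
    g,e,er=ik(insP(.1),Ri,seedA+np.array([0,0,0,0,0,0,np.pi*flip]),.01)
    u=rng.uniform(.3,.9); qv=q0+(g-q0)*u+rng.normal(0,1,7)*[.3,.3,.4,.3,.6,.5,.6]
    if ((qv<lo+.1)|(qv>hi-.1)).any(): continue
    p,Rr=poe(qv,X); el,wr=joints(qv)
    if not(.28<p[2]<.45 and .32<p[0]<.55 and -.48<p[1]<-.24) or Rr.as_matrix()[2,2]>-.45: continue
    # cartesian: straight/slerp via -> goal
    rows=[]
    A=poe(q0,X)
    for B in((p,Rr),(insP(.1),Ri)):
        rv=(A[1].inv()*B[1]).as_rotvec(degrees=True); n=max(int(np.ceil(max(np.linalg.norm(rv)/9,np.linalg.norm(B[0]-A[0])/.04))),2)
        Rc=A[1]
        for i in range(n): rows.append((Rc.inv().apply((B[0]-A[0])/n),rv/n)); Rc=Rc*R.from_rotvec(np.radians(rv/n))
        A=B
    if len(rows)>36: continue
    qe,out=sim(q0,rows,sub=2)
    out=np.array(out); m=np.minimum(out-lo,hi-out).min(); err=np.linalg.norm(poe(qe,X)[0]-insP(.1))
    sp=np.abs(np.diff(np.vstack([q0,out]),axis=0)).max()
    if err>.01 or qe[4]<.9: continue
    rows2=[([0,0,.0125],[0,0,0])]*8; qf,o2=sim(qe,rows2,sub=2); m2=np.minimum(np.array(o2)-lo,hi-np.array(o2)).min()
    best.append((min(m,m2),len(rows),flip,sp,qv,qe,qf,p,Rr.as_quat())); best.sort(key=lambda b:-b[0])
for b in best[:6]: print(round(b[0],2),b[1],b[2],"sp",round(b[3],2),"via",b[7].round(3).tolist(),b[8].round(3).tolist(),"end",b[5].round(2).tolist(),b[6].round(2).tolist())
print(len(best))
E
python3 via.py
```

```text
0.13 32 1 sp 0.22 via [0.446, -0.251, 0.332] [0.116, 0.938, -0.233, -0.228] end [0.72, 0.64, -0.5, 2.15, 2.06, 0.17, 1.41] [0.74, 0.87, -0.62, 2.07, 2.18, 0.36, 1.35]
0.12 32 1 sp 0.18 via [0.417, -0.284, 0.332] [0.167, 0.901, -0.297, -0.27] end [0.71, 0.64, -0.49, 2.15, 2.08, 0.16, 1.39] [0.73, 0.87, -0.6, 2.08, 2.2, 0.35, 1.33]
0.1 33 1 sp 0.13 via [0.329, -0.364, 0.311] [0.145, 0.852, -0.386, -0.322] end [0.69, 0.63, -0.45, 2.15, 2.15, 0.14, 1.32] [0.71, 0.86, -0.57, 2.08, 2.24, 0.33, 1.27]
0.1 32 1 sp 0.25 via [0.405, -0.322, 0.31] [0.263, 0.938, -0.18, -0.133] end [0.68, 0.63, -0.44, 2.15, 2.21, 0.14, 1.26] [0.69, 0.86, -0.54, 2.08, 2.29, 0.32, 1.23]
0.08 32 1 sp 0.18 via [0.358, -0.366, 0.282] [0.432, 0.836, -0.273, -0.198] end [0.65, 0.62, -0.39, 2.16, 2.41, 0.12, 1.05] [0.64, 0.84, -0.45, 2.08, 2.45, 0.28, 1.04]
0.07 32 1 sp 0.23 via [0.357, -0.351, 0.397] [0.562, 0.791, -0.224, -0.09] end [0.64, 0.62, -0.37, 2.16, 2.47, 0.11, 0.99] [0.63, 0.84, -0.43, 2.08, 2.51, 0.27, 0.99]
34
```

```bash
cat > leg.py <<'E'
from plan import *
def leg(B,n=None,show=True):
    s=r.get_state(); q=s["q"]; A=(s["tool_pos"],R.from_quat(s["eef_rot"]))
    rv=(A[1].inv()*B[1]).as_rotvec(degrees=True); n=n or max(int(np.ceil(max(np.linalg.norm(rv)/9,np.linalg.norm(B[0]-A[0])/.04))),1)
    Rc=A[1]; rows=[]
    for i in range(n): rows.append((Rc.inv().apply((B[0]-A[0])/n).round(4),(rv/n).round(1))); Rc=Rc*R.from_rotvec(np.radians(rv/n))
    qe,out=sim(q,rows)
    print(n,"T",[t.tolist() for t,_ in rows],"\nR",rows[0][1].tolist()); print("end",qe.round(2).tolist(),[x.round(2).tolist() for x in joints(qe)],"elbows/wr",[(joints(o)[1].round(2).tolist()) for o in out[::4]])
E
python3 - <<'E'
from leg import *
leg((np.array([.417,-.284,.332]),R.from_quat([.167,.901,-.297,-.27])))
E
```

```text
19 T [[0.004, 0.0, -0.0018], [0.0038, 0.0005, -0.002], [0.0036, 0.0009, -0.0022], [0.0033, 0.0014, -0.0024], [0.003, 0.0017, -0.0026], [0.0026, 0.002, -0.0028], [0.0021, 0.0022, -0.003], [0.0017, 0.0024, -0.0032], [0.0011, 0.0024, -0.0034], [0.0006, 0.0024, -0.0035], [0.0001, 0.0024, -0.0036], [-0.0004, 0.0022, -0.0037], [-0.0009, 0.002, -0.0038], [-0.0013, 0.0016, -0.0038], [-0.0017, 0.0013, -0.0038], [-0.0021, 0.0009, -0.0037], [-0.0024, 0.0004, -0.0036], [-0.0026, -0.0001, -0.0035], [-0.0027, -0.0006, -0.0034]] 
R [2.2, -2.9, -8.2]
end [0.22, 0.72, -0.05, 1.73, 0.63, 1.38, 1.05] [[0.35, -0.13, 0.77], [0.57, -0.16, 0.51]] elbows/wr [[0.36, -0.28, 0.56], [0.43, -0.31, 0.56], [0.51, -0.3, 0.54], [0.56, -0.25, 0.52], [0.58, -0.19, 0.51]]
```

Request:
play_rows(translation=[[0.004, 0, -0.0018], [0.004, 0.0005, -0.002], [0.0036, 0.001, -0.0022], [0.0033, 0.0014, -0.0024], [0.003, 0.0017, -0.0026], [0.0026, 0.002, -0.0028], [0.002, 0.0022, -0.003], [0.0017, 0.0024, -0.0032], [0.001, 0.0024, -0.0034], [0.0006, 0.0024, -0.0035], [0, 0.0024, -0.0036], [-0.0004, 0.0022, -0.0037], [-0.001, 0.002, -0.0038], [-0.0013, 0.0016, -0.0038], [-0.0017, 0.0013, -0.0038], [-0.002, 0.001, -0.0037], [-0.0024, 0.0004, -0.0036], [-0.0026, 0, -0.0035], [-0.0027, -0.0006, -0.0034]], delta_rot=[[2.2, -2.9, -8.2], [2.2, -2.9, -8.2], [2.2, -2.9, -8.2], [2.2, -2.9, -8.2], [2.2, -2.9, -8.2], [2.2, -2.9, -8.2], [2.2, -2.9, -8.2], [2.2, -2.9, -8.2], [2.2, -2.9, -8.2], [2.2, -2.9, -8.2], [2.2, -2.9, -8.2], [2.2, -2.9, -8.2], [2.2, -2.9, -8.2], [2.2, -2.9, -8.2], [2.2, -2.9, -8.2], [2.2, -2.9, -8.2], [2.2, -2.9, -8.2], [2.2, -2.9, -8.2], [2.2, -2.9, -8.2]], grip=[-1, -1, -1, -1, -1, -1, -1, -1, -1, -1, -1, -1, -1, -1, -1, -1, -1, -1, -1])

```text
clock: 28.48
tool_pos: [0.4163, -0.2825, 0.327]
eef_rot: [0.158, 0.901, -0.298, -0.272]
contact_force: [0.8, -0.6, -0.7]
opening: 0.32
finger_force: 25.0
```

```bash
python3 - <<'E'
from leg import *
s=st(); Ri=insR()*R.from_euler("z",np.pi); leg((insP(.1),Ri)); print(insP(.1))
E
```

```text
28.475 [0.2389, 0.7206, -0.0621, 1.7314, 0.6348, 1.3781, 1.0498] [0.4163, -0.2825, 0.327] [0.1585, 0.9011, -0.2984, -0.2717] 0.3200792637003414
13 T [[-0.0066, 0.0073, -0.0029], [-0.0076, 0.0065, -0.0023], [-0.0085, 0.0055, -0.0016], [-0.0091, 0.0045, -0.0007], [-0.0096, 0.0035, 0.0002], [-0.0099, 0.0024, 0.0011], [-0.0099, 0.0014, 0.0021], [-0.0097, 0.0003, 0.0031], [-0.0093, -0.0007, 0.0041], [-0.0087, -0.0016, 0.0051], [-0.0079, -0.0024, 0.006], [-0.007, -0.0031, 0.0068], [-0.0058, -0.0037, 0.0075]] 
R [1.1, -6.0, -6.3]
end [0.73, 0.64, -0.52, 2.16, 2.11, 0.18, 1.37] [[0.23, -0.26, 0.79], [0.39, -0.21, 0.49]] elbows/wr [[0.55, -0.15, 0.51], [0.48, -0.11, 0.51], [0.41, -0.14, 0.51], [0.39, -0.21, 0.49]]
[ 0.51849867 -0.23067918  0.25953632]
```

Request:
play_rows(translation=[[-0.0066, 0.0073, -0.0029], [-0.0076, 0.0065, -0.0023], [-0.0085, 0.0055, -0.0016], [-0.009, 0.0045, -0.0007], [-0.0096, 0.0035, 0], [-0.0099, 0.0024, 0.001], [-0.0099, 0.0014, 0.002], [-0.0097, 0, 0.003], [-0.0093, -0.0007, 0.004], [-0.0087, -0.0016, 0.005], [-0.008, -0.0024, 0.006], [-0.007, -0.003, 0.0068], [-0.0058, -0.0037, 0.0075], [0, 0, 0]], delta_rot=[[1.1, -6.0, -6.3], [1.1, -6.0, -6.3], [1.1, -6.0, -6.3], [1.1, -6.0, -6.3], [1.1, -6.0, -6.3], [1.1, -6.0, -6.3], [1.1, -6.0, -6.3], [1.1, -6.0, -6.3], [1.1, -6.0, -6.3], [1.1, -6.0, -6.3], [1.1, -6.0, -6.3], [1.1, -6.0, -6.3], [1.1, -6.0, -6.3], [0, 0, 0]], grip=[-1, -1, -1, -1, -1, -1, -1, -1, -1, -1, -1, -1, -1, -1])

```text
clock: 30.22
tool_pos: [0.5181, -0.2333, 0.2608]
eef_rot: [-0.653, 0.714, -0.186, 0.172]
contact_force: [0.2, -0.0, -0.0]
opening: 0.314
finger_force: 25.0
```

```bash
python3 - <<'E'
from leg import *
s=st(); Ri=insR()*R.from_euler("z",np.pi); leg((insP(.1),Ri)); go(insP(.1),Ri)
for n in("wrist","top"):
    im=r.snapshot(n); cv2.imwrite(f"pics/{n}2.png",im)
a=cv2.imread("pics/wrist2.png")[100:400,130:530]; b=cv2.imread("pics/top2.png")[100:300,180:380]
cv2.imwrite("pics/both2.png",np.hstack([cv2.resize(a,(400,300)),cv2.resize(b,(400,300))]) if 0 else np.vstack([cv2.resize(a,(400,300)),cv2.resize(b,(400,300))]))
E
```

```text
30.225 [0.7281, 0.6381, -0.4896, 2.1463, 2.1361, 0.1585, 1.3409] [0.5181, -0.2333, 0.2608] [-0.653, 0.7138, -0.1863, 0.1716] 0.31388699279518073
1 T [[-0.0026, 0.0005, 0.0012]] 
R [-0.7, -0.2, -0.5]
end [0.7, 0.63, -0.45, 2.14, 2.12, 0.13, 1.35] [[0.23, -0.25, 0.79], [0.39, -0.22, 0.49]] elbows/wr [[0.39, -0.22, 0.49]]
tr [-0.0026  0.0005  0.0012] per row [-0.0026  0.0005  0.0012]
rot [-0.69 -0.18 -0.52]
```

View pics/both2.png

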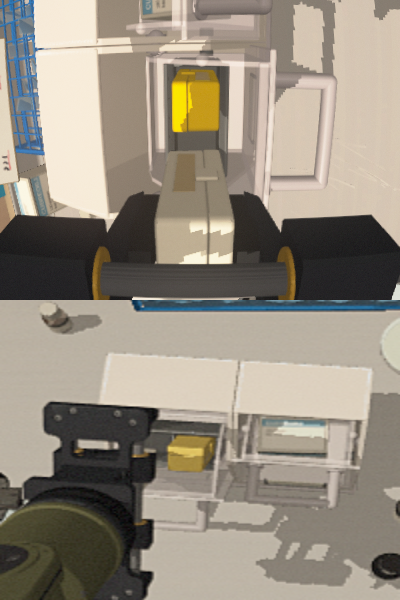

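```bash
python3 - <<'E'
from leg import *
def pb(*b): return projw(piv+Rbin.apply(np.array(b)/1000)).round(1).tolist()[0]
print("handle R/L",pb(-76,-34,82),pb(-76,34,82))
for y in(-36.5,-3.5):
  for x in(-6,22): print("yellow top",x,y,pb(x,y,92),"bottom45",pb(x,y,50))
print("panel top",pb(-38,-53,97),pb(-38,53,97),"roofedge",[projw(piv+R.from_euler('z',-.079).apply([.012,y,.115])).round(1).tolist() for y in(-.055,.055)])
s=r.silhouettes("wrist","mailer")
for d in s[:3]:
    ys,xs=np.nonzero(d["pixels"]); print(d["confidence"],len(xs),xs.min(),xs.max(),ys.min(),ys.max())
E
```

```text
handle R/L [461.4, 174.3] [453.0, 275.4]
yellow top -6 -36.5 [352.7, 169.0] bottom45 [348.8, 163.8]
yellow top 22 -36.5 [304.3, 169.2] bottom45 [308.2, 163.9]
yellow top -6 -3.5 [352.2, 224.3] bottom45 [348.6, 210.4]
yellow top 22 -3.5 [305.3, 224.4] bottom45 [308.9, 210.6]
panel top [409.4, 142.0] [400.7, 312.3] roofedge [[[228.4, 140.2]], [[240.6, 313.6]]]
0.65 8030 284 363 250 364
0.18 36470 165 466 141 318
```

```bash
python3 - <<'E'
import cv2
a=cv2.imread("pics/wrist2.png")[130:330,270:480]; cv2.imwrite("pics/wc2.png",cv2.resize(a,None,fx=3.5,fy=3,interpolation=cv2.INTER_CUBIC))
E
```

```text
(no output)
```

View pics/wc2.png

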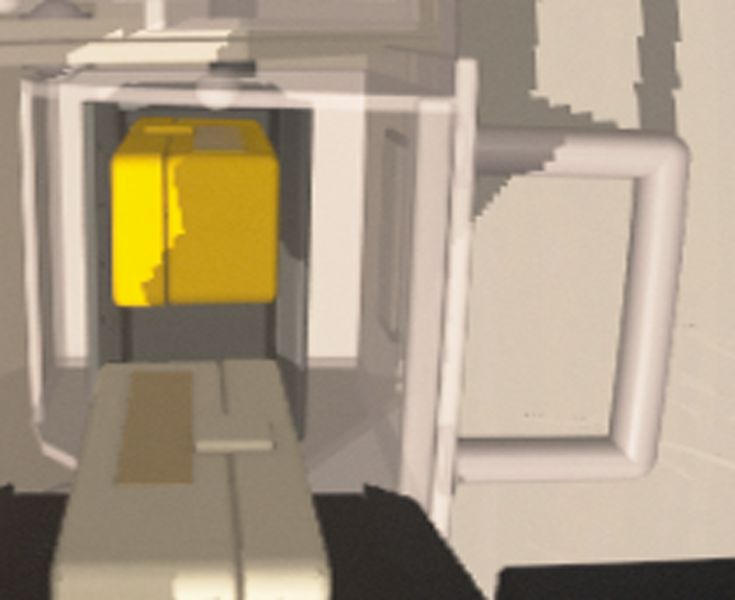

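```bash
python3 - <<'E'
from leg import *
s=r.get_state(); p=s["tool_pos"]; Rt=R.from_quat(s["eef_rot"])
for x in(-16,16):
  for y in(-14,14): print("bottom",x,y,projw(p+Rt.apply(np.array([x,y,115])/1000)).round(1).tolist(),"top",projw(p+Rt.apply(np.array([x,y,31])/1000)).round(1).tolist())
# solve pivot shift (bin x,y) from observed yellow top centre & handle mid, roof
from scipy.optimize import least_squares
obs=[([8,-20+16.5,92],(325.7,231.7)),([-6,-10,92],(349.1,None)),([22,-10,92],(302.3,None)),([-76,0,82],(455.7,232.5))]
def f(d):
    o=[]
    for b,uv in obs:
        q=projw(piv+Rbin.apply((np.array(b)+[d[0],d[1],0])/1000))[0]
        o.append(q[0]-uv[0]); 
        if uv[1]: o.append(q[1]-uv[1])
    return o
z=least_squares(f,[0,0]); print(z.x,z.fun.round(1))
E
```

```text
bottom -16 -14 [[299.8, 295.4]] top [[287.2, 385.5]]
bottom -16 14 [[347.7, 295.4]] top [[360.4, 385.5]]
bottom 16 -14 [[298.5, 242.8]] top [[283.0, 312.5]]
bottom 16 14 [[349.0, 242.8]] top [[364.6, 312.5]]
[2.22012413 4.79666552] [ 0.3 -0.5  0.3  0.1 -0.8  0.5]
```

```bash
python3 - <<'E'
from leg import *
for b in [(24,0,47),(-8,0,47),(24,0,8),(-8,0,8),(26,0,53),(-10,0,53),(24,38.5,47),(-8,38.5,47)]: print(b,projw(piv+Rbin.apply(np.array(b)/1000)).round(1).tolist())
E
```

```text
(24, 0, 47) [[307.2, 213.7]]
(-8, 0, 47) [[351.8, 213.7]]
(24, 0, 8) [[309.9, 203.9]]
(-8, 0, 8) [[349.0, 203.9]]
(26, 0, 53) [[303.9, 215.5]]
(-10, 0, 53) [[355.2, 215.4]]
(24, 38.5, 47) [[308.1, 264.4]]
(-8, 38.5, 47) [[351.0, 264.4]]
```

```bash
python3 - <<'E'
from leg import *
Ri=insR()*R.from_euler("z",np.pi); leg((insP(.05,.0022,0),Ri),4)
go(insP(.05,.0022,0),Ri)
E
```

```text
4 T [[-0.0001, 0.0001, 0.013], [-0.0001, 0.0, 0.013], [-0.0001, -0.0, 0.013], [-0.0001, -0.0, 0.013]] 
R [-0.2, -0.0, -0.1]
end [0.71, 0.75, -0.52, 2.11, 2.17, 0.24, 1.33] [[0.27, -0.29, 0.75], [0.42, -0.22, 0.45]] elbows/wr [[0.4, -0.22, 0.48]]
tr [-0.0006  0.0003  0.0519] per row [-0.0006  0.0003  0.0519]
rot [-0.78 -0.18 -0.3 ]
```

```bash
python3 - <<'E'
from leg import *
s=r.get_state(); K,e,Rm,_=cal("wrist"); Tn=R.from_quat(s["eef_rot"]); off=Tn.inv().apply(e-s["tool_pos"]); Rc=Tn.inv().as_matrix()@Rm
l=eval(open("log.txt").read().strip().split("\n")[-1]); T0=R.from_quat(l[2]); p0=np.array(l[1])
E0=p0+T0.apply(off); R0=T0.as_matrix()@Rc
def pw(P):
    p=((np.atleast_2d(P)-E0)@R0)*[1,-1,-1]; rho=np.hypot(p[:,0],p[:,1]); th=np.arctan2(rho,p[:,2]); return (p[:,:2]/rho[:,None]*th[:,None]*K[0,0]+K[:2,2])[0].round(1).tolist()
print("moved",(T0.inv().apply(s["tool_pos"]-p0)*1000).round(2),(T0.inv()*Tn).as_rotvec(degrees=True).round(2))
B=lambda *b:pw(piv+Rbin.apply(np.array(b)/1000))
print("handle ends ±39",B(-76,-39,82),B(-76,39,82),"obs rows 173.3 288, col 455.7")
print("yellow",B(-6,-3.5,92),B(22,-3.5,92),B(-6,-36.5,92),"obs cols 349.1 302.3 row 231.7, 181.7(155)/170(120)")
print("pocket",B(-8,0,47),B(24,0,47),"obs 347.7 304.9")
print("panel top",B(-38,0,97),"sides",B(0,-45,80))
M=lambda *b:pw(p0+T0.apply(np.array(b)/1000))
print("mailer bottom",M(16,-14,115),M(16,14,115),"obs 300.6 350 row 250.7")
im=cv2.imread("pics/wrist2.png"); hsv=cv2.cvtColor(im,cv2.COLOR_BGR2HSV); y=cv2.inRange(hsv,(18,150,80),(35,255,255)); ys,xs=np.nonzero(y[140:260,280:380]); print("yellow px",xs.min()+280,xs.max()+280,ys.min()+140,ys.max()+140)
E
```

```text
moved [-2.23 -1.33 -0.72] [ 0.09 -0.01 -0.22]
handle ends ±39 [460.2, 168.9] [450.8, 284.6] obs rows 173.3 288, col 455.7
yellow [350.4, 227.2] [303.5, 227.5] [350.8, 171.9] obs cols 349.1 302.3 row 231.7, 181.7(155)/170(120)
pocket [349.5, 216.8] [304.9, 217.1] obs 347.7 304.9
panel top [404.5, 234.9] sides [339.7, 156.2]
mailer bottom [298.5, 242.8] [349.0, 242.8] obs 300.6 350 row 250.7
yellow px 302 349 169 231
```

Request:
play_rows(translation=[[0.0004, 0.001, 0.013], [0, 0, 0.013], [0, 0, 0.013], [0, 0, 0.013], [0, 0, 0], [0, 0, 0]], delta_rot=[[-0.8, -0.2, -0.3], [0, 0, 0], [0, 0, 0], [0, 0, 0], [0, 0, 0], [0, 0, 0]], grip=[-1, -1, -1, -1, -1, -1])

```text
clock: 31.12
tool_pos: [0.5436, -0.2343, 0.2164]
eef_rot: [-0.658, 0.711, -0.182, 0.168]
contact_force: [0.7, -0.5, -1.4]
opening: 0.317
finger_force: 25.0
```

```bash
python3 - <<'E'
from leg import *
s=st(); print(s["contact_force"])
Ri=insR()*R.from_euler("z",np.pi); go(insP(.04,.0015,-.001),Ri)
E
```

```text
31.125 [0.7224, 0.7516, -0.5294, 2.105, 2.1743, 0.2396, 1.3316] [0.5436, -0.2343, 0.2164] [-0.6579, 0.7112, -0.182, 0.1681] 0.31671561603443676
[ 0.6933972  -0.49977188 -1.40564998]
tr [-0.0006  0.      0.01  ] per row [-0.0006  0.      0.01  ]
rot [-0.05  0.01  0.07]
```

Aligned at 50 mm above the floor. Entering the flare now, slowly.

Request:
play_rows(translation=[[-0.0006, 0, 0.006], [0, 0, 0.006], [0, 0, 0.006], [0, 0, 0]], delta_rot=[[0, 0, 0], [0, 0, 0], [0, 0, 0], [0, 0, 0]], grip=[-1, -1, -1, -1])

```text
clock: 31.62
tool_pos: [0.5524, -0.2343, 0.2002]
eef_rot: [-0.658, 0.711, -0.182, 0.168]
contact_force: [-0.1, 0.2, -0.4]
opening: 0.317
finger_force: 25.0
```

Request:
play_rows(translation=[[0, 0, 0.007], [0, 0, 0.007], [0, 0, 0.007], [0, 0, 0.004], [0, 0, 0]], delta_rot=[[0, 0, 0], [0, 0, 0], [0, 0, 0], [0, 0, 0], [0, 0, 0]], grip=[-1, -1, -1, -1, -1])

```text
clock: 32.25
tool_pos: [0.5643, -0.2353, 0.1783]
eef_rot: [-0.658, 0.711, -0.182, 0.168]
contact_force: [1.0, 0.1, -0.3]
opening: 0.317
finger_force: 25.0
```

Request:
play_rows(translation=[[0, 0, 0.002], [0, 0, 0.002], [0, 0, 0.002], [0, 0, 0]], delta_rot=[[0, 0, 0], [0, 0, 0], [0, 0, 0], [0, 0, 0]], grip=[-1, -1, -1, -1])

```text
clock: 32.75
tool_pos: [0.5672, -0.2356, 0.1734]
eef_rot: [-0.658, 0.711, -0.182, 0.168]
contact_force: [0.3, 0.0, -0.2]
opening: 0.318
finger_force: 25.0
```

```bash
python3 - <<'E'
from leg import *
s=st(); print(s["contact_force"],s["moment"])
Ri=insR()*R.from_euler("z",np.pi); go(insP(0,.0015,-.001),Ri)
E
```

```text
32.75 [0.7209, 0.8601, -0.567, 2.0616, 2.2203, 0.3183, 1.3147] [0.5672, -0.2356, 0.1734] [-0.6579, 0.7111, -0.1821, 0.1681] 0.3177961494914286
[ 0.27376636  0.04133692 -0.19179155] [0.13299741 0.56909853 0.00500705]
tr [-0.      0.0001  0.0009] per row [-0.      0.0001  0.0009]
rot [-0.05  0.01  0.07]
```

Request:
play_rows(translation=[[0, 0, 0.001], [0, 0, 0.001], [0, 0, 0]], delta_rot=[[0, 0, 0], [0, 0, 0], [0, 0, 0]], grip=[-1, -1, -1])

```text
clock: 33.12
tool_pos: [0.5677, -0.2354, 0.1726]
eef_rot: [-0.658, 0.711, -0.182, 0.168]
contact_force: [-5.2, 0.5, 9.2]
opening: 0.317
finger_force: 25.0
```

Request:
play_rows(translation=[[0, 0, 0.001], [0, 0, 0]], delta_rot=[[0, 0, 0], [0, 0, 0]], grip=[-1, -1])

```text
clock: 33.38
tool_pos: [0.568, -0.2354, 0.1725]
eef_rot: [-0.658, 0.711, -0.183, 0.168]
contact_force: [-9.5, 0.9, 16.4]
opening: 0.314
finger_force: 25.0
```

Request:
play_rows(translation=[[0, 0, -0.001], [0, 0, 0], [0, 0, 0], [0, 0, 0], [0, 0, -0.01], [0, 0, -0.02], [0, 0, -0.03], [0, 0, -0.04], [0, 0, -0.04], [0, 0, 0]], delta_rot=[[0, 0, 0], [0, 0, 0], [0, 0, 0], [0, 0, 0], [0, 0, 0], [0, 0, 0], [0, 0, 0], [0, 0, 0], [0, 0, 0], [0, 0, 0]], grip=[-0.14, -0.14, -0.14, -0.14, -0.14, -0.14, -0.14, -0.14, -0.14, -0.14])

```text
clock: 34.62
tool_pos: [0.5002, -0.2302, 0.2957]
eef_rot: [-0.657, 0.711, -0.185, 0.168]
contact_force: [-0.3, 0.0, -0.8]
opening: 0.432
finger_force: 0.0
```

```bash
python3 - <<'E'
from leg import *
s=st(); print(s["contact_force"])
im=r.snapshot("top")
for t in("mailer","mailer_bin"):
    print(t,[(np.round(d["point"],3).tolist(),round(d["confidence"],2)) for d in r.look_for("top",t)[:3]])
print("expected top",piv+Rbin.apply([.0095,.019,.092]))
im=r.snapshot("side"); print([(np.round(d["point"],3).tolist(),round(d["confidence"],2)) for d in r.look_for("side","mailer")[:3]])
r.snapshot("wrist");print([(np.round(d["point"],3).tolist(),round(d["confidence"],2)) for d in r.look_for("wrist","mailer")[:3]])
# plan for push: closed fingers, tool down, in front of the bar
bar=piv+Rbin.apply([-.076,0,.082]); print("bar",bar)
for ya in(-.079,-.079+np.pi/2,-.079-np.pi/2,-.079+np.pi):
    q,e,er=ik(np.array([.47,-.25,.25]),down(ya),s["q"],.01); print(ya,q.round(2).tolist(),round(e,4),np.linalg.norm(q-s["q"]).round(2))
E
```

```text
34.625 [0.6729, 0.5379, -0.3756, 2.1584, 1.8383, 0.0443, 1.6283] [0.5002, -0.2302, 0.2957] [-0.6571, 0.711, -0.1854, 0.1682] 0.4319432227016896
[-0.31511928  0.03627297 -0.8096591 ]
mailer [([0.592, -0.242, 0.14], 0.58)]
mailer_bin [([0.582, -0.276, 0.104], 0.73)]
expected top [ 0.58234089 -0.23673636  0.14529214]
[([0.579, -0.232, 0.138], 0.69)]
[([0.575, -0.239, 0.141], 0.75)]
bar [ 0.51082146 -0.25013398  0.09552543]
-0.079 [0.57, 0.65, -0.27, 1.9, 0.28, 0.63, 0.04] 0.0 2.32
1.4917963267948966 [0.79, 0.71, -0.65, 1.89, 0.61, 0.75, 1.28] 0.0 1.52
-1.6497963267948965 [0.38, 0.62, 0.0, 2.23, 2.36, 0.05, 2.65] 0.0221 1.25
3.062592653589793 [0.94, 0.8, -0.94, 1.88, 0.83, 0.91, 2.65] 0.0 1.83
```

```bash
cat > push.py <<'E'
from leg import *
Rz=R.from_euler("z",-.079)
Rp=down(-.079+np.pi/2)*R.from_euler("y",-15,degrees=True)
def tcp(phi,gap=0.,dy=.010):
    z=np.array([np.sin(np.radians(15)),0,-np.cos(np.radians(15))]); f=np.array([-z[2],0,z[0]])
    bar=R.from_euler("y",-phi).apply([-.076,dy,.082])
    return piv+Rz.apply(bar-(.014+gap)*f+.012*z-.064*z)
E
python3 - <<'E'
from push import *
print(Rp.apply([0,0,1]))
t=tcp(.5,.015); print(t); leg((t+[-.03,0,.13],Rp))
P=[tcp(.5,.015)]+[tcp(f) for f in(.5,.4,.3,.2,.1,0)]
for a,b in zip(P[:-1],P[1:]): print((Rp.inv().apply(b-a)*1000).round(1))
E
```

```text
[ 0.25801182 -0.02042544 -0.96592583]
[ 0.47026954 -0.23689241  0.13824782]
11 T [[0.0011, 0.0058, -0.0007], [0.0019, 0.0056, -0.0006], [0.0027, 0.0053, -0.0005], [0.0034, 0.0048, -0.0003], [0.0041, 0.0043, -0.0002], [0.0047, 0.0037, -0.0], [0.0051, 0.003, 0.0001], [0.0055, 0.0022, 0.0002], [0.0058, 0.0014, 0.0004], [0.0059, 0.0006, 0.0005], [0.0059, -0.0003, 0.0006]] 
R [-1.0, 1.0, 8.1]
end [0.69, 0.55, -0.38, 2.15, 0.48, 0.26, 1.44] [[0.2, -0.23, 0.82], [0.37, -0.23, 0.52]] elbows/wr [[0.37, -0.22, 0.52], [0.37, -0.21, 0.52], [0.38, -0.22, 0.52]]
[-15.   0.   0.]
[-6.6  0.  -9. ]
[-7.5 -0.  -8.3]
[-8.3  0.  -7.5]
[-9.  -0.  -6.6]
[-9.6  0.  -5.7]
```

Request:
play_rows(translation=[[0.001, 0.0058, -0.0007], [0.002, 0.0056, -0.0006], [0.0027, 0.0053, -0.0005], [0.0034, 0.0048, 0], [0.004, 0.0043, 0], [0.0047, 0.0037, 0], [0.005, 0.003, 0], [0.0055, 0.0022, 0], [0.0058, 0.0014, 0], [0.006, 0.0006, 0.0005], [0.006, 0, 0.0006], [0, 0, 0]], delta_rot=[[-1, 1, 8.1], [-1, 1, 8.1], [-1, 1, 8.1], [-1, 1, 8.1], [-1, 1, 8.1], [-1, 1, 8.1], [-1, 1, 8.1], [-1, 1, 8.1], [-1, 1, 8.1], [-1, 1, 8.1], [-1, 1, 8.1], [0, 0, 0]], grip=[-1, -1, -1, -1, -1, -1, -1, -1, -1, -1, -1, -1])

```text
clock: 36.48
tool_pos: [0.4399, -0.2374, 0.2687]
eef_rot: [0.035, 0.991, -0.006, 0.128]
contact_force: [0.2, 1.0, -0.2]
opening: 0.001
finger_force: 0.0
```

```bash
python3 - <<'E'
from push import *
st(); leg((tcp(.5,.015),Rp),5); go(tcp(.5,.015),Rp)
E
```

```text
36.475 [0.7581, 0.5614, -0.4704, 2.1403, 0.6248, 0.2921, 1.2992] [0.4399, -0.2374, 0.2687] [0.035, 0.9912, -0.0064, 0.1278] 0.0012339007936677433
5 T [[0.0008, 0.0006, 0.0268], [0.0008, 0.0006, 0.0268], [0.0008, 0.0006, 0.0268], [0.0009, 0.0006, 0.0268], [0.0009, 0.0006, 0.0268]] 
R [-0.0, -0.1, 0.1]
end [0.42, 0.81, 0.01, 2.18, 0.78, 0.04, 1.13] [[0.35, -0.21, 0.74], [0.4, -0.23, 0.4]] elbows/wr [[0.38, -0.23, 0.5], [0.4, -0.23, 0.4]]
tr [0.0039 0.0032 0.1338] per row [0.0039 0.0032 0.1338]
rot [-0.09 -0.29  0.49]
```

```bash
sed -i 's/^Rz=/TI=float(__import__("os").environ.get("TI","8"))\nRz=/; s/-15,degrees/-TI,degrees/; s/radians(15)/radians(TI)/g' push.py
cat > t.py <<'E'
from push import *
s=r.get_state(); q=s["q"]; A=(s["tool_pos"],R.from_quat(s["eef_rot"]))
dy=.016
P=[tcp(.5,.015,dy)]+[tcp(f,0,dy) for f in(.5,.4,.3,.2,.1,0)]
n=6; rv=(A[1].inv()*Rp).as_rotvec(degrees=True); Rc=A[1]; rows=[]
for i in range(n): rows.append((Rc.inv().apply((P[0]-A[0])/n),rv/n)); Rc=Rc*R.from_rotvec(np.radians(rv/n))
print("T",[t.round(4).tolist() for t,_ in rows],"R",(rv/n).round(2).tolist())
for a,b in zip(P[:-1],P[1:]): d=Rp.inv().apply(b-a); rows.append((d,[0,0,0])); print((d*1000).round(1),end="")
qe,o=sim(q,rows); print(TI,"\n",*[x.round(2).tolist() for x in o[n-1::2]],"minj6",min(x[5] for x in o))
E
for t in 0 5 8 11; do TI=$t python3 t.py; done
```

```text
T [[-0.0018, 0.0015, 0.0213], [-0.0027, 0.0015, 0.0212], [-0.0036, 0.0015, 0.0211], [-0.0045, 0.0015, 0.0209], [-0.0054, 0.0015, 0.0207], [-0.0062, 0.0015, 0.0205]] R [-0.03, 2.45, 0.08]
[-15.   0.   0.][ -4.1  -0.  -10.4][-5.1 -0.  -9.9][-6.1  0.  -9.4][-7.  -0.  -8.7][-7.8  0.  -8. ]0.0 
 [0.58, 0.84, -0.36, 1.95, 0.63, 0.46, 1.24] [0.59, 0.84, -0.4, 1.9, 0.6, 0.53, 1.27] [0.6, 0.82, -0.43, 1.85, 0.57, 0.59, 1.3] [0.6, 0.81, -0.45, 1.8, 0.54, 0.66, 1.32] minj6 0.3115053502931091
T [[-0.0009, 0.0015, 0.0216], [-0.0015, 0.0015, 0.0216], [-0.0021, 0.0015, 0.0215], [-0.0028, 0.0015, 0.0214], [-0.0034, 0.0015, 0.0213], [-0.004, 0.0015, 0.0212]] R [-0.02, 1.62, 0.08]
[-15.  -0.   0.][ -5.  -0. -10.][-5.9 -0.  -9.5][-6.9  0.  -8.8][-7.7 -0.  -8.1][-8.5  0.  -7.3]5.0 
 [0.55, 0.82, -0.29, 2.03, 0.69, 0.29, 1.2] [0.57, 0.81, -0.34, 1.97, 0.65, 0.37, 1.22] [0.59, 0.79, -0.39, 1.93, 0.62, 0.44, 1.26] [0.6, 0.78, -0.42, 1.88, 0.59, 0.51, 1.28] minj6 0.27414041138571743
T [[-0.0004, 0.0015, 0.0218], [-0.0009, 0.0015, 0.0218], [-0.0013, 0.0015, 0.0217], [-0.0017, 0.0015, 0.0217], [-0.0021, 0.0015, 0.0217], [-0.0026, 0.0015, 0.0216]] R [-0.02, 1.12, 0.08]
[-15.   0.  -0.][-5.5  0.  -9.7][-6.4 -0.  -9.1][-7.3 -0.  -8.5][-8.1  0.  -7.7][-8.8  0.  -6.8]8.0 
 [0.52, 0.81, -0.21, 2.08, 0.71, 0.17, 1.17] [0.55, 0.8, -0.28, 2.02, 0.68, 0.26, 1.2] [0.58, 0.78, -0.35, 1.98, 0.65, 0.34, 1.23] [0.6, 0.77, -0.39, 1.93, 0.62, 0.42, 1.26] minj6 0.1725251889588626
T [[0.0, 0.0015, 0.022], [-0.0002, 0.0015, 0.022], [-0.0004, 0.0015, 0.022], [-0.0007, 0.0015, 0.022], [-0.0009, 0.0015, 0.022], [-0.0011, 0.0015, 0.022]] R [-0.02, 0.62, 0.08]
[-15.   0.  -0.][-6.   0.  -9.4][-6.9 -0.  -8.8][-7.7 -0.  -8.1][-8.5 -0.  -7.2][-9.2  0.  -6.4]11.0 
 [0.47, 0.81, -0.12, 2.12, 0.73, 0.04, 1.16] [0.51, 0.79, -0.21, 2.07, 0.71, 0.14, 1.18] [0.55, 0.77, -0.29, 2.02, 0.68, 0.23, 1.2] [0.58, 0.76, -0.35, 1.97, 0.65, 0.31, 1.23] minj6 0.041675570432375214
```

Request:
play_rows(translation=[[-0.0004, 0.0015, 0.0218], [-0.0009, 0.0015, 0.0218], [-0.0013, 0.0015, 0.0217], [-0.0017, 0.0015, 0.0217], [-0.002, 0.0015, 0.0217], [-0.0026, 0.0015, 0.0216], [0, 0, 0], [0, 0, 0]], delta_rot=[[0, 1.1, 0.1], [0, 1.1, 0.1], [0, 1.1, 0.1], [0, 1.1, 0.1], [0, 1.1, 0.1], [0, 1.1, 0], [0, 0, 0], [0, 0, 0]], grip=[-1, -1, -1, -1, -1, -1, -1, -1])

```text
clock: 37.48
tool_pos: [0.4764, -0.2312, 0.144]
eef_rot: [0.039, 0.997, -0.004, 0.071]
contact_force: [-0.2, -0.4, 0.1]
opening: 0.005
finger_force: 0.0
```

```bash
TI=8 python3 - <<'E'
from push import *
s=st(); print(s["contact_force"]); go(tcp(.5,.015,.016),Rp); go(tcp(.5,0,.016),Rp)
E
```

```text
37.475 [0.5146, 0.8082, -0.2118, 2.0766, 0.7201, 0.1717, 1.1648] [0.4764, -0.2312, 0.144] [0.0392, 0.9967, -0.004, 0.0712] 0.004759278859233091
[-0.17026005 -0.37213138  0.14993821]
tr [ 0.0003 -0.0002  0.001 ] per row [ 0.0003 -0.0002  0.001 ]
rot [-0.13  0.18  0.03]
tr [-0.0147 -0.0002  0.0011] per row [-0.0147 -0.0002  0.0011]
rot [-0.13  0.18  0.03]
```

Request:
play_rows(translation=[[-0.008, 0, 0.001], [-0.008, 0, 0], [-0.0055, 0, -0.0097], [-0.0064, 0, -0.0091], [0, 0, 0]], delta_rot=[[0, 0, 0], [0, 0, 0], [0, 0, 0], [0, 0, 0], [0, 0, 0]], grip=[-1, -1, -1, -1, -1])

```text
clock: 38.1
tool_pos: [0.4992, -0.2334, 0.1658]
eef_rot: [0.04, 0.997, -0.004, 0.069]
contact_force: [-6.9, 0.9, 3.0]
opening: 0.005
finger_force: 2.8
```

```bash
TI=8 python3 - <<'E'
from push import *
s=st(); print(s["contact_force"]); go(tcp(.3,0,.016),Rp)
E
```

```text
38.1 [0.5632, 0.7894, -0.3169, 1.9987, 0.6733, 0.3066, 1.204] [0.4992, -0.2334, 0.1658] [0.0403, 0.9968, -0.0043, 0.0687] 0.004929821516471914
[-6.90098797  0.92793932  3.03084161]
tr [-0.0009  0.0003  0.0005] per row [-0.0009  0.0003  0.0005]
rot [-0.19 -0.11 -0.1 ]
```

Request:
play_rows(translation=[[-0.0073, 0, -0.0085], [-0.008, 0, -0.0077], [-0.0088, 0, -0.0068], [-0.004, 0, -0.001], [-0.004, 0, 0], [0, 0, 0]], delta_rot=[[0, 0, 0], [0, 0, 0], [0, 0, 0], [0, 0, 0], [0, 0, 0], [0, 0, 0]], grip=[-1, -1, -1, -1, -1, -1])

```text
clock: 38.85
tool_pos: [0.5217, -0.2355, 0.192]
eef_rot: [0.041, 0.997, -0.004, 0.062]
contact_force: [-17.5, 3.5, 9.0]
opening: 0.006
finger_force: 7.9
```

```bash
TI=8 python3 - <<'E'
from push import *
s=st(); print(s["contact_force"]); go(tcp(0,0,.016),Rp)
E
```

```text
38.85 [0.5979, 0.7727, -0.4036, 1.9102, 0.6141, 0.4485, 1.2571] [0.5217, -0.2355, 0.192] [0.0408, 0.9972, -0.0045, 0.0618] 0.005769965473440539
[-17.45542226   3.50024696   8.99560461]
tr [0.0008 0.0005 0.0003] per row [0.0008 0.0005 0.0003]
rot [-0.24 -0.9  -0.14]
```

Request:
play_rows(translation=[[-0.004, 0, 0], [-0.004, 0, 0], [0, 0, 0]], delta_rot=[[0, 0, 0], [0, 0, 0], [0, 0, 0]], grip=[-1, -1, -1])

```text
clock: 39.22
tool_pos: [0.5228, -0.2357, 0.1916]
eef_rot: [0.041, 0.998, -0.005, 0.054]
contact_force: [-30.6, 5.6, 18.1]
opening: 0.003
finger_force: 14.5
```

Request:
play_rows(translation=[[0.01, 0, 0], [0.015, 0, 0], [0.02, 0, 0], [0.02, 0, -0.02], [0.02, 0, -0.04], [0, 0, -0.05], [0, 0, -0.05], [0, 0, 0]], delta_rot=[[0, 0, 0], [0, 0, 0], [0, 0, 0], [0, 0, 0], [0, 0, 0], [0, 0, 0], [0, 0, 0], [0, 0, 0]], grip=[-1, -1, -1, -1, -1, -1, -1, -1])

```text
clock: 40.22
tool_pos: [0.4328, -0.2278, 0.345]
eef_rot: [0.04, 0.996, -0.006, 0.075]
contact_force: [0.2, 0.4, -0.4]
opening: 0.004
finger_force: 0.0
```

```bash
TI=8 python3 - <<'E'
from push import *
s=st(); print(s["contact_force"])
for n in("side","top"):
    im=r.snapshot(n); cv2.imwrite(f"pics/{n}_end.png",im); old=cv2.imread(f"pics/{n}0.png")
    for t in("mailer","bin_handle","spares_handle","tally_counter","eyepiece_spare","objective_tub"):
        print(n,t,[(np.round(d["point"],3).tolist(),round(d["confidence"],2)) for d in r.look_for(n,t)[:2]])
    if n=="side":
        # handle zone compare with the start picture
        d=cv2.absdiff(im,old).max(2)>40
        for nm,b in dict(shut=0.,open=.5).items(): print(nm,proj(n,[piv+Rz.apply(R.from_euler("y",-b).apply([-.076,y,.082])) for y in(-.034,.034)]).round().tolist())
        print("changed px around shut handle",d[185:250,325:360].mean(),"open-handle zone",d[220:250,305:325].mean(), "objects", d[295:350,290:395].mean())
print("expected mailer top",piv+Rz.apply([.0095,.019,.092]))
E
```

```text
40.225 [0.856, 0.4657, -0.6553, 1.9956, 0.4231, 0.6567, 1.4423] [0.4328, -0.2278, 0.345] [0.0402, 0.9964, -0.0057, 0.075] 0.004061728051923537
[ 0.22929381  0.36801418 -0.44026569]
side mailer [([0.618, -0.24, 0.151], 0.65), ([0.586, -0.256, 0.146], 0.52)]
side bin_handle [([0.58, -0.253, 0.15], 0.56)]
side spares_handle [([0.572, -0.353, 0.139], 0.72), ([0.58, -0.256, 0.152], 0.42)]
side tally_counter [([0.582, -0.253, 0.144], 0.66)]
side eyepiece_spare [([0.473, -0.466, 0.024], 0.78), ([0.573, -0.35, 0.14], 0.62)]
side objective_tub [([0.538, -0.488, 0.04], 0.64)]
shut [[330.0, 212.0], [329.0, 198.0]]
open [[316.0, 232.0], [316.0, 217.0]]
changed px around shut handle 0.0 open-handle zone 0.0 objects 0.24017316017316018
top mailer [([0.621, -0.241, 0.153], 0.8)]
top bin_handle [([0.578, -0.26, 0.14], 0.65)]
top spares_handle [([0.576, -0.367, 0.108], 0.55)]
top tally_counter [([0.595, -0.501, 0.021], 0.89), ([0.576, -0.368, 0.11], 0.46)]
top eyepiece_spare [([0.47, -0.45, 0.049], 0.51)]
top objective_tub [([0.538, -0.476, 0.051], 0.64)]
expected mailer top [ 0.62746981 -0.24030898  0.152     ]
```

```bash
python3 -c "
from plant import r
print(r.finish_job())"
```

```text
the job is handed in; nothing more can be done
None
```

The job is handed in: the mailer stands fully seated in the empty pocket and the bin is pushed back shut. The neighbouring bin stayed shut, and the counter, eyepiece and tub are where they were; it took about 40 s of the 67 s allowed.

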